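# Check canister lids on the lever press and sort by lever travel

## Robot

A 6-joint arm with a two-finger parallel gripper is mounted at the origin on a cart in front of the work surface, level with it; the furniture and walls round the work are solid. World frame = base frame: x ahead of the robot, y to its left, z up, the work surface at z = 0. Lengths are in m, angles in rad, forces in N, time in s.
With the tool pointing down it reaches from about 0.35 to 0.925 m from the base axis. Payload 6.4 kg.
Tool frame: the origin (TCP) lies between the finger pads; the fingertips stand 8 mm ahead of it and the grasp point (between the pads) lies 11 mm behind it; z points along the fingers, y is the direction in which the jaws open and shut (so a half turn about z gives the same grasp; the last joint's range is limited). The gripper opens to 85 mm and grips with 20 to 120 N. Pads are 22 mm wide; open, the fingers measure 114 mm over their backs; the gripper's body (76 mm by 85 mm) begins 54 mm behind the grasp point. The pads swing forward as they close: fully open they stand 13 mm farther back than shut.
Start: joints at [-1.351, 0.245, 1.558, -0, 1.339, -0.174], TCP at [0.249, -0.6, 0.239] pointing down, gripper open.
Joint ranges: [-3.13, 3.13], [-1.02, 2.26], [0.13, 2.54], [-0.95, 4.09], [0.21, 2.88], [-2.74, 2.74]. Speed limits (rad/s): [2.57, 2.57, 3.14, 3.14, 3.14, 3.14].

## Interface

Orientations are given as a 3x3 rotation matrix whose columns are the frame's x, y, z axes.
In Python, from station import robot gives the robot as it stands.
- The arm moves only by the tool servo_tool, never from a script. Its argument "rows" is a list of rows, each a list of 3 entries, a list of its own where there are three numbers: the gripper command: -1 is shut, 1 is fully open, values between are in proportion, then the shift along the tool's x, y, z in mm, then the turn about the tool's z in rad. In form: [[gripper, [dx, dy, dz], twist], ...]. A call has exactly 5 rows; each row shifts and turns the commanded pose from where the row before left it, along the tool's axes as they then stand; what a row does not reach is not made up. A row lasts 1/10 s, in which the tool goes at most 50 mm and 8.59 degrees, less where a joint would pass 70% of its speed; a pose out of reach is approached as far as the arm can. A call is refused whole if a number of a shift passes 50 or a number of a turn 0.15, either way. A call with a gripper value outside its range is refused whole. The fingers move at their own pace and stop on an object; "squeeze" is the grip in N (left out, the last holds). Time passes only in rows, so rows that do not move let the fingers close, or fill a call up. It gives the time, the measured TCP pose, the force and the opening at its end, in the units of the state.
- robot.get_obs(): the state, without advancing time (a new reading comes with each control period).
- robot.capture(name): name is "scene" or "side" or "wrist"; returns a dict with "frame" (384x512x3 uint8, red, green, blue), "camera_matrix" (3x3 intrinsics, pixels), "position" and "rotation" of the camera in the world. Camera axes: x right, y up, looking along -z (the intrinsics and any distortion apply to the point x, -y, -z); pixel columns grow to the right and rows downward; lengths in m; the calibration is good to about 2 mm. A picture is of the moment at which its call begins. There is no depth.
- robot.finish_job(): hands the job in, once; it reports no verdict.
The state is a dict: "time": time; "joints": joint angles; "joint_vel": joint speeds; "effort": joint torques, N m; "tcp_pos": TCP position; "tcp_rot": TCP orientation; "contact_force": force on the tool from outside, world axes, zero at the start; "ft_torque": the same for the moment, N m; "width": finger opening in m.
Only numpy, scipy, OpenCV 4.12 (cv2) and the standard library are available. Lean on these libraries where they do the work, as an engineer would, in place of code of your own. Each camera call takes 0.05 s, during which the arm holds its last target.

## Task

Test every canister on the bench on the lever press, one at a time in the order blue, yellow, black (skip any that is missing): stand it in the nest, swing the red-handled lever over and press it down until it goes firm, hold a moment and note how far it travelled, then let the lever rise and take the canister out. Stand it upright and well inside the white line on the green mat if the lever travelled the full way (lid fully home), or on the red mat if it went firm early (lid blocked); leave the beaker, tape roll and forceps alone.

Things in the scene. Friction and masses are not known exactly. Their poses are not given: they have to be found in the camera images.
- can_blue_mid (a point): Centre of the blue canister, half-way up; a white upright cylinder 50 mm in diameter and 60 mm high, with two blue bands round it, about 0.25 kg. The point is 30 mm above its underside; z is the canister's axis. Grasp it round the body. It may be absent.
- can_yellow_mid (a point): Centre of the yellow canister, half-way up; a white upright cylinder 50 mm in diameter and 60 mm high, with two yellow bands round it, about 0.25 kg. The point is 30 mm above its underside; z is the canister's axis. Grasp it round the body. It may be absent.
- can_black_mid (a point): Centre of the black canister, half-way up; a white upright cylinder 50 mm in diameter and 60 mm high, with two black bands round it, about 0.25 kg. The point is 30 mm above its underside; z is the canister's axis. Grasp it round the body. It may be absent.
- lid_blue_top (a point): Top centre of the grey push-in lid (50 mm diameter, 8 mm thick) of the blue canister. Home: 38 mm above the canister's centre point. At the start every lid stands 12 to 15 mm higher, an orange neck showing. It slides down at about 3 N and stays: fully home, or, if a hidden insert is turned wrong, it stops hard 10 mm short; only pressing tells which.
- lid_yellow_top (a point): Top centre of the grey push-in lid (50 mm diameter, 8 mm thick) of the yellow canister. Home: 38 mm above the canister's centre point. At the start every lid stands 12 to 15 mm higher, an orange neck showing. It slides down at about 3 N and stays: fully home, or, if a hidden insert is turned wrong, it stops hard 10 mm short; only pressing tells which.
- lid_black_top (a point): Top centre of the grey push-in lid (50 mm diameter, 8 mm thick) of the black canister. Home: 38 mm above the canister's centre point. At the start every lid stands 12 to 15 mm higher, an orange neck showing. It slides down at about 3 N and stays: fully home, or, if a hidden insert is turned wrong, it stops hard 10 mm short; only pressing tells which.
- press: Fixed bench lever press: grey-metal base plate 100 x 225 mm, 12 mm thick, its origin on the bench under the centre of the nest. Its +y axis points from the pivot post (two grey cheeks, 117 mm high, 48 mm wide along x) horizontally towards the nest and on to where the red handle comes down; +z is up.
- nest (a point): Centre of the nest floor (12 mm above the bench): a flat round seat inside a black ring 6 mm high with 65 mm inner diameter, so a canister stands in it with 7 mm play all round.
- pivot (a point): Axis of the lever's hinge, between the cheeks: 110 mm from the nest centre against the press's +y, 100 mm above the bench. The hinge axis is parallel to the press's x axis.
- lever_grip (a point): Middle of the red round handle (22 mm diameter, 65 mm long along the lever), on the lever's centre line 190 mm from the pivot. A black rubber foot on the lever, 110 mm from the pivot, reaches 20 mm out from the centre line on the nest side. When upright the handle's end is 315 mm above the bench.
- lever (a joint): Lever angle, rad. 0: at rest, leaning 5 deg back from upright. Grows as the handle swings over the nest (to press +y) and down; 1.66 is horizontal. A weak spring (1 to 3 N there) returns it when let go. The foot meets the lid near 1.53, then it goes firm: at about 1.66 with the lid home, about 1.57 with it blocked; 1.83 with an empty nest. 8 to 15 N at the handle is firm.
- mat_green: Fixed green mat, 210 mm (its x) by 105 mm (its y), 5 mm thick, white line near its edge; origin under its centre. For canisters whose lid went fully home.
- mat_red: Fixed red mat, same size and frame as the green mat. For canisters whose lid is blocked.
- beaker: Glass beaker 54 mm diameter, 68 mm high, a bystander; origin under its centre.
- tape_roll: Green tape roll 60 mm wide, 19 mm high, lying flat, a bystander; origin under its centre.
- forceps: Steel forceps 134 mm long (along its y), lying flat, a bystander; origin under its centre.

How it is judged:
On the way, in this order (a step that is already met when the one before it is completed fails the run):
1. the blue canister stands in the nest and the lever is pressed firmly on its lid (horizontal distance between can_blue_mid and nest below 0.012 m and angle between can_blue_mid's own z axis and vertical below 0.1 rad and contact force between can_blue and lever above 4.5 N), for 0.2 s.
2. the yellow canister stands in the nest and the lever is pressed firmly on its lid (horizontal distance between can_yellow_mid and nest below 0.012 m and angle between can_yellow_mid's own z axis and vertical below 0.1 rad and contact force between can_yellow and lever above 4.5 N), for 0.2 s.
3. the black canister stands in the nest and the lever is pressed firmly on its lid (horizontal distance between can_black_mid and nest below 0.012 m and angle between can_black_mid's own z axis and vertical below 0.1 rad and contact force between can_black and lever above 4.5 N), for 0.2 s.
At the end, for the whole second after the job is handed in: Each canister present stands upright (0.1 rad) at rest, its centre within the white line (100 x 45 mm from the mat's centre): on the green mat with the lid home (within 3 mm) or on the red mat with the lid blocked (over 6 mm proud). The lever is back up (below 0.2 rad) (value of joint lever below 0.2 rad and ((z of lid_blue_top in the frame of can_blue_mid below 0.041 m and x of can_blue_mid in the frame of mat_green between -0.1 and 0.1 m and y of can_blue_mid in the frame of mat_green between -0.045 and 0.045 m) or (z of lid_blue_top in the frame of can_blue_mid above 0.044 m and x of can_blue_mid in the frame of mat_red between -0.1 and 0.1 m and y of can_blue_mid in the frame of mat_red between -0.045 and 0.045 m)) and angle between each of can_blue_mid, can_yellow_mid, can_black_mid's own z axis and vertical below 0.1 rad and linear speed of each of can_blue, can_yellow, can_black below 0.02 m/s and height (world z) of each of can_blue_mid, can_yellow_mid, can_black_mid below 0.041 m and ((z of lid_yellow_top in the frame of can_yellow_mid below 0.041 m and x of can_yellow_mid in the frame of mat_green between -0.1 and 0.1 m and y of can_yellow_mid in the frame of mat_green between -0.045 and 0.045 m) or (z of lid_yellow_top in the frame of can_yellow_mid above 0.044 m and x of can_yellow_mid in the frame of mat_red between -0.1 and 0.1 m and y of can_yellow_mid in the frame of mat_red between -0.045 and 0.045 m)) and ((z of lid_black_top in the frame of can_black_mid below 0.041 m and x of can_black_mid in the frame of mat_green between -0.1 and 0.1 m and y of can_black_mid in the frame of mat_green between -0.045 and 0.045 m) or (z of lid_black_top in the frame of can_black_mid above 0.044 m and x of can_black_mid in the frame of mat_red between -0.1 and 0.1 m and y of can_black_mid in the frame of mat_red between -0.045 and 0.045 m))); the robot touches nothing.
It fails at once if a bystander (beaker, tape roll or forceps) is pushed more than 3 cm or tipped (distance of any of beaker, tape_roll, forceps from where it was at the start of the episode above 0.03 m or angle between beaker's own z axis and vertical above 0.5 rad).
Of can_blue, can_yellow, can_black only 2 to 3 are there at a start; the rules pass over those that are not, and their reading is None.
At some moment in a run one of can_blue, can_yellow, can_black may be knocked a few centimetres aside while the robot is not near it.
It also fails if it takes over 210 s, if anything falls off the work surface, if the arm or the gripper's body presses on something with over 40 N, if the wrist force passes 120 N, or if a joint passes its speed limit or range.

## Working session

There is one attempt and no reset: what is moved stays moved. The work goes in short steps, Python scripts to look and compute and a tool call to move; the robot and the scene stay as the last step left them, time stands still between calls to the robot, and variables do not carry over. Pictures are saved under pics/ and viewed, and the job is handed in when it is done.

Besides the shell and the picture viewer there is one more tool, called after ">>>" as a command line: name --argument value ..., lists and objects as JSON in quotes. servo_tool: Moves the arm, as the interface text tells. Its arguments: {"type":"object","properties":{"rows":{"type":"array","items":{"type":"array"}},"squeeze":{"type":"number"}},"required":["rows"]}

```bash
mkdir -p pics; ls
python3 - <<'E'
from station import robot
import cv2
o=robot.get_obs(); print(o['time'],o['tcp_pos'],o['tcp_rot'],o['width'],o['contact_force'])
for n in ['scene','side','wrist']:
    c=robot.capture(n); cv2.imwrite(f'pics/{n}0.png',c['frame'][:,:,::-1]); print(n,c['camera_matrix'],c['position'],c['rotation'],[k for k in c])
E
```

```text
pics
0.0 [ 0.24929301 -0.59970017  0.23814517] [[ 9.23458165e-01  3.83698869e-01 -4.42967111e-04]
 [ 3.83698986e-01 -9.23456238e-01  1.91420042e-03]
 [ 3.25415793e-04 -1.93765004e-03 -9.99998070e-01]] 0.08543213425909746 [-0.56449705  0.32263216 -1.16613321]
scene [[416.84070096   0.         255.70873646]
 [  0.         416.84070096 188.77764381]
 [  0.           0.           1.        ]] [-0.04833336  0.63688319  0.74381821] [[-0.73007787  0.38533759 -0.56435915]
 [-0.68314694 -0.39073609  0.6169567 ]
 [ 0.01722113  0.83596666  0.54850996]] ['frame', 'camera_matrix', 'position', 'rotation']
side [[406.05219454   0.         258.39285475]
 [  0.         406.05219454 190.51803498]
 [  0.           0.           1.        ]] [0.19907896 1.00238625 0.65506626] [[-0.94793959  0.14590848 -0.28305696]
 [-0.31798199 -0.38550885  0.8661815 ]
 [ 0.01726226  0.91109475  0.41183537]] ['frame', 'camera_matrix', 'position', 'rotation']
wrist [[338.53922751   0.         253.48150838]
 [  0.         338.53922751 194.25500394]
 [  0.           0.           1.        ]] [ 0.32368816 -0.57031218  0.37455743] [[ 0.38459663  0.87611947  0.29068902]
 [-0.92308134  0.36588164  0.11853885]
 [-0.00250358 -0.31391925  0.94944638]] ['frame', 'camera_matrix', 'position', 'rotation']
```

View pics/scene0.png

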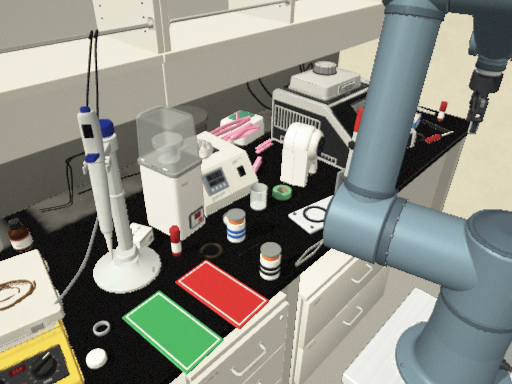

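View pics/side0.png

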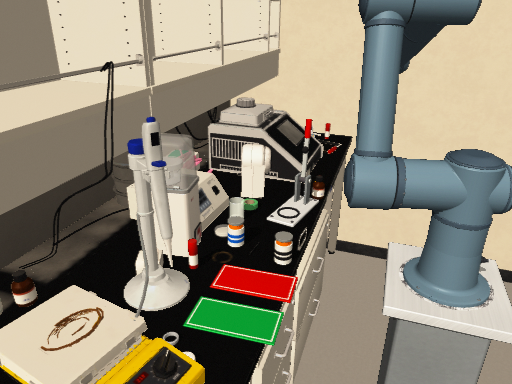

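View pics/wrist0.png

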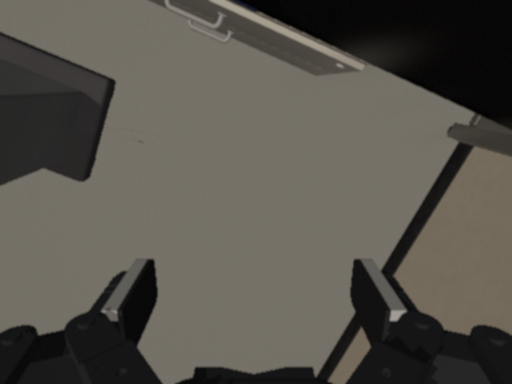

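```bash
cat > h.py <<'E'
import numpy as np, cv2
from station import robot
def cap(n,save=None,crop=None,f=1):
    c=robot.capture(n); im=c['frame'][:,:,::-1].copy(); c['bgr']=im
    if save:
        v=im
        if crop: v=im[crop[1]:crop[3],crop[0]:crop[2]]
        cv2.imwrite('pics/'+save,cv2.resize(v,None,fx=f,fy=f,interpolation=cv2.INTER_CUBIC))
    return c
def ray(c,uv):
    K=c['camera_matrix']; u,v=uv
    d=np.array([(u-K[0,2])/K[0,0],-(v-K[1,2])/K[1,1],-1.])
    return c['position'],c['rotation']@d
def onz(c,uv,z):
    p,d=ray(c,uv); return p+d*(z-p[2])/d[2]
def proj(c,X):
    q=c['rotation'].T@(np.asarray(X)-c['position']); K=c['camera_matrix']
    return K[0,0]*q[0]/-q[2]+K[0,2], K[1,1]*-q[1]/-q[2]+K[1,2]
def tri(c1,u1,c2,u2):
    p,d=ray(c1,u1);q,e=ray(c2,u2);d=d/np.linalg.norm(d);e=e/np.linalg.norm(e)
    t=np.linalg.lstsq(np.stack([d,-e],1),q-p,rcond=None)[0]
    a=p+t[0]*d;b=q+t[1]*e; return (a+b)/2,np.linalg.norm(a-b)
def blobs(c,name,amin=15):
    h=cv2.cvtColor(c['bgr'],cv2.COLOR_BGR2HSV); H,S,V=cv2.split(h)
    m={'green':(H>50)&(H<75)&(S>150)&(V>100),'red':((H<5)|(H>174))&(S>150)&(V>100),'blue':(H>100)&(H<118)&(S>120)&(V>80),
       'orange':(H>7)&(H<18)&(S>150)&(V>120),'yellow':(H>20)&(H<34)&(S>120)&(V>100)}[name].astype(np.uint8)
    n,l,s,ce=cv2.connectedComponentsWithStats(m)
    return [(s[i].tolist(),ce[i].round(1).tolist()) for i in range(1,n) if s[i][4]>=amin],l
E
python3 - <<'E'
from h import *
a=cap('scene','s1.png',(160,90,360,384),2); b=cap('side','d1.png',(170,100,350,350),2.3)
for c in (a,b):
    for n in ['green','red','orange','blue','yellow']: print(n,blobs(c,n)[0])
def mat(c,n):
    bl,l=blobs(c,n,600); 
    for i in range(1,l.max()+1):
        if (l==i).sum()>600:
            cs,_=cv2.findContours((l==i).astype(np.uint8),cv2.RETR_EXTERNAL,cv2.CHAIN_APPROX_NONE)
            h=cv2.convexHull(max(cs,key=cv2.contourArea)); e=.5
            while len(q:=cv2.approxPolyDP(h,e,True))>4: e+=.5
            P=np.array([onz(c,p[0],.005) for p in q]);print(n,q.reshape(-1,2).tolist(),P[:,:2].round(3).tolist(),P.mean(0).round(3),np.linalg.norm(np.roll(P,1,0)-P,axis=1).round(3))
for c in (a,b):
    mat(c,'green');mat(c,'red')
E
```

```text
green []
red [([440, 102, 7, 9, 45], [443.1, 106.1]), ([354, 108, 9, 24, 111], [357.6, 119.1]), ([426, 134, 15, 9, 73], [432.8, 137.6]), ([170, 226, 10, 17, 141], [174.5, 234.1]), ([175, 260, 94, 69, 445], [221.3, 298.2]), ([181, 264, 82, 59, 2155], [222.4, 292.0]), ([12, 367, 10, 8, 33], [16.9, 370.2])]
orange [([229, 219, 15, 5, 33], [236.1, 221.8]), ([263, 256, 16, 5, 39], [270.4, 258.3])]
blue [([81, 106, 9, 7, 42], [84.7, 109.0]), ([99, 120, 14, 17, 177], [105.7, 127.3]), ([86, 154, 12, 8, 72], [90.9, 157.4]), ([227, 228, 18, 6, 30], [235.0, 231.2]), ([227, 233, 18, 5, 30], [235.6, 235.7])]
yellow [([0, 319, 85, 65, 1884], [45.5, 352.9])]
green [([183, 296, 100, 50, 370], [233.8, 330.0]), ([189, 299, 90, 41, 2134], [235.2, 318.7])]
red [([304, 119, 8, 19, 113], [307.8, 127.9]), ([326, 123, 4, 8, 30], [327.5, 126.5]), ([328, 146, 9, 8, 33], [331.7, 149.5]), ([188, 239, 9, 17, 133], [191.8, 246.4]), ([210, 264, 88, 39, 1877], [255.3, 282.8]), ([190, 266, 6, 3, 17], [192.6, 266.9])]
orange [([229, 224, 14, 6, 50], [235.1, 226.8]), ([276, 240, 15, 6, 52], [282.8, 243.1]), ([88, 309, 8, 3, 15], [91.7, 309.6])]
blue [([146, 117, 8, 5, 34], [150.0, 119.1]), ([128, 139, 15, 16, 209], [135.2, 146.4]), ([152, 161, 14, 6, 67], [158.2, 163.4]), ([228, 233, 16, 5, 40], [235.6, 235.7]), ([228, 238, 16, 5, 44], [235.6, 240.5])]
yellow [([95, 334, 110, 50, 1947], [149.9, 363.1]), ([0, 365, 29, 19, 117], [13.4, 374.6])]
red [[181, 281], [207, 264], [262, 301], [238, 322]] [[0.564, 0.228], [0.563, 0.145], [0.381, 0.138], [0.379, 0.218]] [0.472 0.182 0.005] [0.185 0.082 0.182 0.08 ]
green [[189, 322], [203, 299], [278, 314], [270, 339]] [[0.563, 0.373], [0.568, 0.291], [0.381, 0.28], [0.376, 0.361]] [0.472 0.326 0.005] [0.188 0.083 0.187 0.081]
red [[210, 286], [224, 264], [297, 277], [290, 302]] [[0.573, 0.239], [0.578, 0.137], [0.373, 0.126], [0.366, 0.23]] [0.473 0.183 0.005] [0.208 0.102 0.205 0.104]
```

View pics/s1.png

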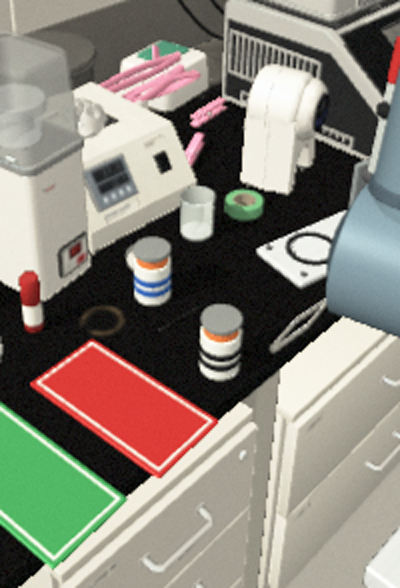

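View pics/d1.png

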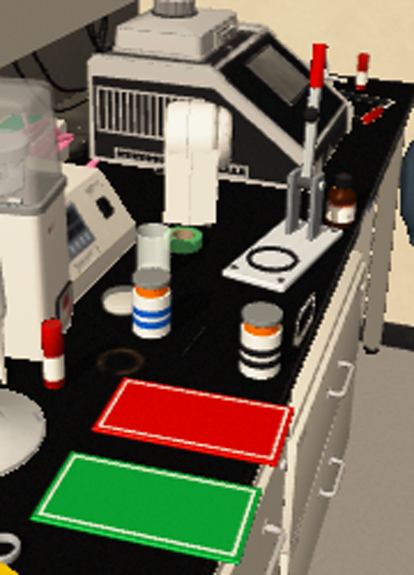

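Run:
```python
from h import *
a=cap('scene','s2.png',(225,170,345,285),6); b=cap('side','d2.png',(255,110,335,270),4.5)
for n,u,v in [('blue',(236,221.8),(235.5,226.8)),('black',(270.5,258.3),(283,243.1))]:
    print(n,tri(a,u,b,v),onz(a,u,.067),onz(b,v,.067))
print('handle',tri(a,(357.6,119.1),b,(307.8,127.9)))
```

```text
blue (array([0.59075278, 0.01486766, 0.05392849]), np.float64(0.003191086523681525)) [0.57658849 0.02806854 0.067     ] [0.58396614 0.03404196 0.067     ]
black (array([0.4314922 , 0.05564172, 0.05332057]), np.float64(0.006016661273765336)) [0.41860296 0.06965934 0.067     ] [0.4289757  0.07316365 0.067     ]
handle (array([ 0.46113598, -0.32449411,  0.28521706]), np.float64(0.0013656802045330931))
```

View pics/s2.png

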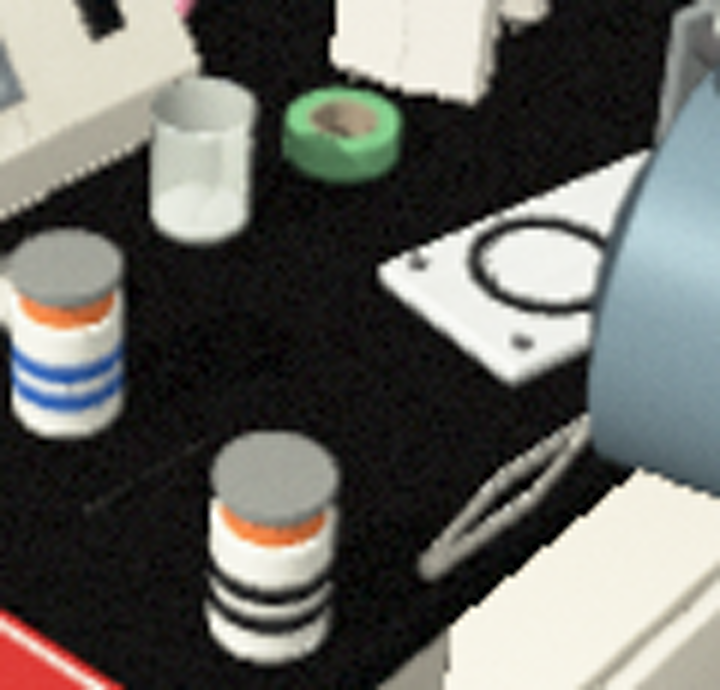

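View pics/d2.png

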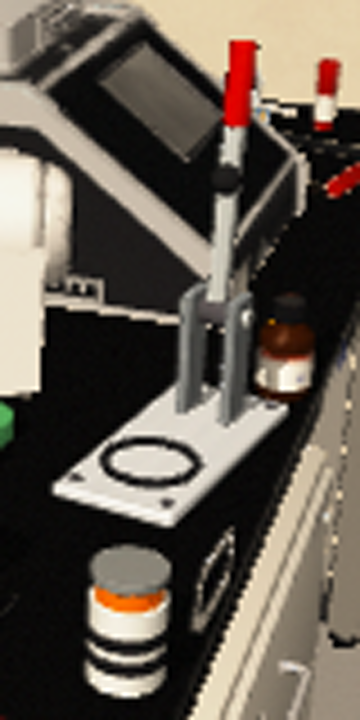

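Run:
```python
from h import *
a=cap('scene'); b=cap('side')
S=lambda x,y:(225+x/6,170+y/6); D=lambda x,y:(255+x/4.5,110+y/4.5)
print('nest side',onz(b,D(150,462),.018),'scene nest ~',onz(a,S(555,265),.018))
for n,p in dict(L=(52,490),F=(172,525),R=(288,405)).items(): print(n,onz(b,D(*p),.012))
for n,p in dict(L=(380,270),F=(512,385)).items(): print('scene',n,onz(a,S(*p),.012))
for n,p in dict(beaker=(200,215),tape=(343,130),blueb=(68,400),blackb=(268,630)).items(): print('scene',n,onz(a,S(*p),.01))
print('forc',onz(a,S(430,570),.005),onz(a,S(585,430),.005), onz(b,D(205,630),.005),onz(b,D(225,530),.005))
for n,u,v in [('blueLid',(68,263),(148.5,274)),('blackLid',(275,478),(262,316))]:
    # side v in d1 crop (scale 2.3, origin 170,100)
    x,y=v
    sv=(170+148.5/2.3,100+276/2.3) if n[2]=='u' else D(130,570)
    print(n,tri(a,S(*u),b,sv),onz(a,S(*u),.082),onz(b,sv,.082))
```

```text
nest side [ 0.48310767 -0.19988323  0.018     ] scene nest ~ [ 0.47780015 -0.20756014  0.018     ]
L [ 0.542582   -0.14210588  0.012     ]
F [ 0.44606229 -0.12176794  0.012     ]
R [ 0.40544239 -0.34882812  0.012     ]
scene L [ 0.54099849 -0.15117829  0.012     ]
scene F [ 0.44169801 -0.12554138  0.012     ]
scene beaker [ 0.63685283 -0.12548141  0.01      ]
scene tape [ 0.63526173 -0.23541714  0.01      ]
scene blueb [0.58163898 0.02250202 0.01      ]
scene blackb [0.42015179 0.06781787 0.01      ]
forc [ 0.39744231 -0.01001782  0.005     ] [ 0.40333868 -0.13029827  0.005     ] [ 0.39433898 -0.00556292  0.005     ] [ 0.41099489 -0.14017719  0.005     ]
blueLid (array([0.59712895, 0.00684249, 0.07231163]), np.float64(0.001961776514598932)) [0.58652137 0.01683741 0.082     ] [0.59159898 0.02191386 0.082     ]
blackLid (array([0.43206266, 0.05373529, 0.07571955]), np.float64(0.0003075727507555115)) [0.4273697  0.05935226 0.082     ] [0.42967974 0.0638021  0.082     ]
```

>>> servo_tool --rows '[[1,[0,0,-40],-0.143],[1,[0,0,-40],-0.143],[1,[0,0,-40],-0.143],[1,[0,0,-40],-0.143],[1,[0,0,-20],-0.143]]'

```text
time: 0.95
tcp_pos: [0.2496, -0.6009, 0.4245]
tcp_rot: [[0.44, 0.898, 0.001], [0.898, -0.44, -0.006], [-0.005, 0.004, -1.0]]
contact_force: [0.2, -0.3, 0.7]
width: 0.0853
```

>>> servo_tool --rows '[[1,[0,0,0],-0.143],[1,[0,0,0],-0.142],[1,[40,15,0],0],[1,[45,16,0],0],[1,[45,16,0],0]]'

```text
time: 1.45
tcp_pos: [0.3189, -0.4793, 0.4191]
tcp_rot: [[0.177, 0.984, 0.0], [0.984, -0.177, 0.0], [0.0, 0.0, -1.0]]
contact_force: [0.7, -0.1, 1.2]
width: 0.0858
```

>>> servo_tool --rows '[[1,[45,16,0],0],[1,[45,16,0],0],[1,[45,16,0],0],[1,[45,16,0],0],[1,[45,16,0],0]]'

```text
time: 1.95
tcp_pos: [0.4375, -0.2713, 0.4195]
tcp_rot: [[0.176, 0.984, 0.001], [0.984, -0.176, -0.0], [-0.0, 0.001, -1.0]]
contact_force: [0.4, -0.4, 0.2]
width: 0.0855
```

>>> servo_tool --rows '[[1,[45,10,0],0],[1,[45,10,0],0],[1,[45,5,0],0],[1,[45,0,0],0],[1,[20,0,0],0]]'

```text
time: 2.45
tcp_pos: [0.497, -0.0775, 0.4196]
tcp_rot: [[0.173, 0.985, 0.001], [0.985, -0.173, 0.0], [0.001, 0.001, -1.0]]
contact_force: [-0.0, -0.2, 1.1]
width: 0.0851
```

Run:
```python
from h import *
cap('wrist','w1.png',None,1.5); o=robot.get_obs(); print(o['time'],o['tcp_pos'],o['tcp_rot'].round(3),o['joints'].round(3))
cap('scene','s3.png')
```

```text
2.5 [ 0.49714804 -0.07627579  0.4196783 ] [[ 0.171  0.985  0.001]
 [ 0.985 -0.171  0.002]
 [ 0.002  0.001 -1.   ]] [-0.379 -0.197  1.686  0.002  1.653 -0.207]
```

View pics/w1.png

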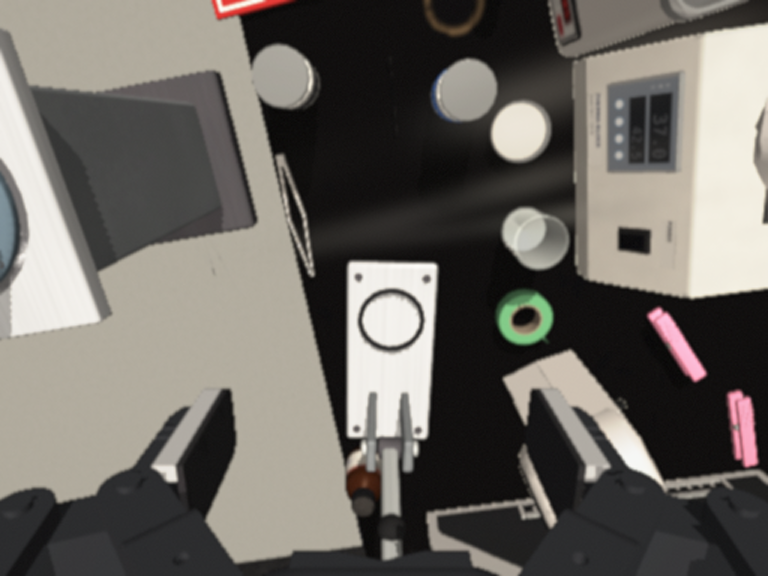

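View pics/s3.png

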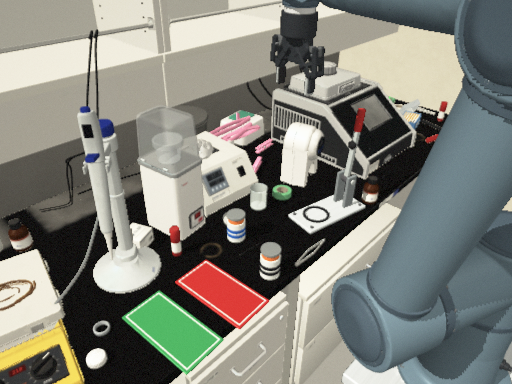

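Run:
```python
from h import *
w=cap('wrist'); s=cap('scene'); 
g=cv2.cvtColor(w['bgr'],cv2.COLOR_BGR2GRAY); hsv=cv2.cvtColor(w['bgr'],cv2.COLOR_BGR2HSV)
# plate & nest
m=(g>150).astype(np.uint8); 
n,l,st,ce=cv2.connectedComponentsWithStats(m)
i=l[190,238]; print('plate comp',st[i]) 
ring=(g<110).astype(np.uint8)[190:240,234:288]
cs,_=cv2.findContours(ring,cv2.RETR_EXTERNAL,cv2.CHAIN_APPROX_NONE)
for c in cs:
    if len(c)>40:
        e=cv2.fitEllipse(c+np.array([234,190])); print('ring',e,onz(w,e[0],.018), 'px->m', e[1][0]*(.3745+.18-.018)/338)
inn=((g>110).astype(np.uint8))[190:240,234:288]
cs,_=cv2.findContours(inn,cv2.RETR_LIST,cv2.CHAIN_APPROX_NONE)
for c in cs:
    if len(c)>40 : print('in',len(c),cv2.fitEllipse(c+np.array([234,190])))
# lids: grey circles
cir=cv2.HoughCircles(cv2.medianBlur(g,3),cv2.HOUGH_GRADIENT,1,20,param1=80,param2=18,minRadius=14,maxRadius=30)
for x,y,r in cir[0]:
    print('circ',x,y,r,'z.0815',onz(w,(x,y),.0815).round(4),'z0.02',onz(w,(x,y),.02).round(4),'r m',(r*(w['position'][2]-.0815)/338).round(4))
print(w['position'])
```

```text
plate comp [ 231  174   60  118 4671]
ring ((260.0916442871094, 212.28915405273438), (40.202903747558594, 42.50376510620117), 83.86079406738281) [ 0.48596076 -0.20896457  0.018     ] px->m 0.06381318893658339
in 103 ((260.1783142089844, 212.3809814453125), (34.94072341918945, 37.99082565307617), 88.63002014160156)
in 122 ((260.0963134765625, 212.307373046875), (42.07965087890625, 44.294857025146484), 84.48046875)
in 204 ((260.5, 214.5), (57.70982360839844, 63.03738021850586), 90.0)
circ 261.5 212.5 20.3 z.0815 [ 0.4909 -0.185   0.0815] z0.02 [ 0.4883 -0.209   0.02  ] r m 0.0285
circ 311.5 60.5 21.6 z.0815 [0.59   0.0137 0.0815] z0.02 [0.6003 0.0155 0.02  ] r m 0.0303
circ 186.5 51.5 22.2 z.0815 [0.4317 0.0522 0.0815] z0.02 [0.4215 0.059  0.02  ] r m 0.0312
circ 358.5 161.5 17.2 z.0815 [ 0.6404 -0.1316  0.0815] z0.02 [ 0.6572 -0.1486  0.02  ] r m 0.0241
circ 345.5 85.5 18.5 z.0815 [ 0.631  -0.0249  0.0815] z0.02 [ 0.6467 -0.0281  0.02  ] r m 0.026
circ 348.5 209.5 18.5 z.0815 [ 0.6201 -0.2026  0.0815] z0.02 [ 0.6343 -0.2288  0.02  ] r m 0.026
circ 301.5 1.5 20.1 z.0815 [0.5858 0.0838 0.0815] z0.02 [0.5956 0.0946 0.02  ] r m 0.0282
[ 5.10464361e-01 -9.38074151e-05  5.55910805e-01]
```

Run:
```python
from h import *
w=cap('wrist','w2.png',(160,20,400,180),3.3); s=cap('side','d3.png',(200,190,320,280),6)
print(tri(w,(347,87.5),s,(221,230)))
```

```text
(array([ 0.65657423, -0.0344365 ,  0.00375359]), np.float64(0.008399016405856535))
```

View pics/d3.png

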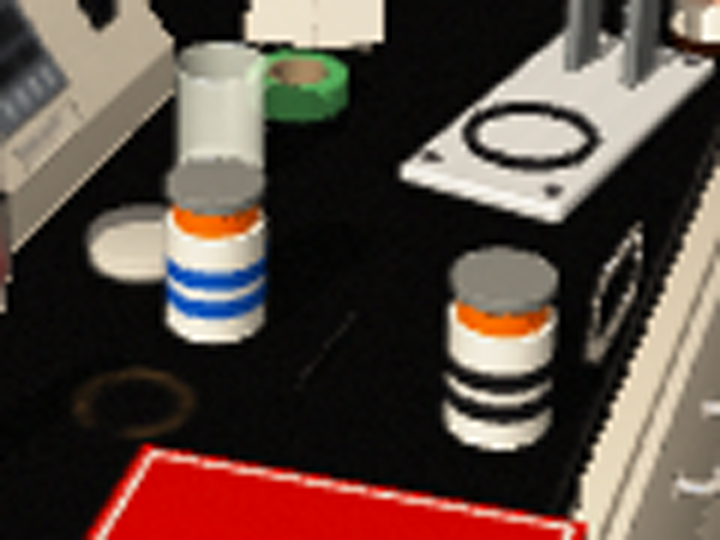

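View pics/w2.png

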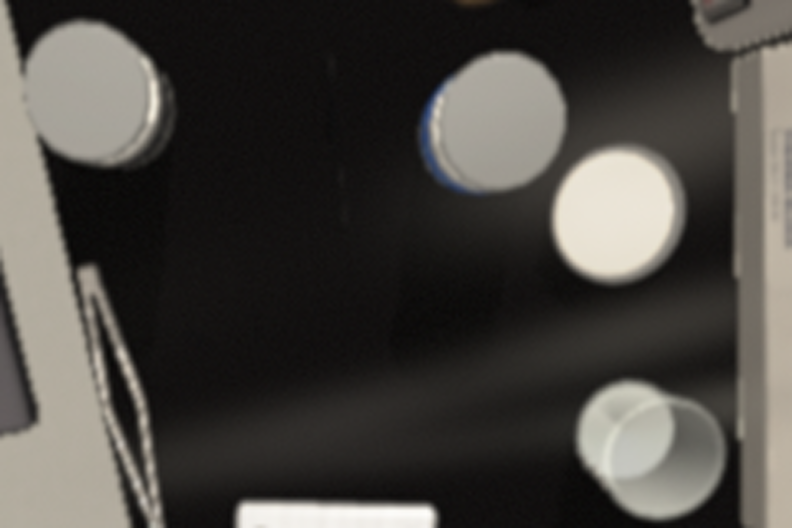

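>>> servo_tool --rows '[[0.6,[27,19,40],0],[0.6,[27,19,40],0],[0.6,[27,19,40],0],[0.6,[27,19,40],0],[0.6,[0,0,40],0]]'

```text
time: 3.25
tcp_pos: [0.5889, 0.0095, 0.2235]
tcp_rot: [[0.175, 0.984, 0.001], [0.984, -0.175, 0.0], [0.001, 0.001, -1.0]]
contact_force: [0.2, -0.6, -1.0]
width: 0.0685
```

>>> servo_tool --rows '[[0.6,[0,0,0],0],[0.6,[0,0,0],0],[0.6,[0,0,0],0],[0.6,[0,0,0],0],[0.6,[0,0,0],0]]'

```text
time: 3.75
tcp_pos: [0.5881, 0.0083, 0.2273]
tcp_rot: [[0.177, 0.984, 0.004], [0.984, -0.177, -0.001], [-0.0, 0.004, -1.0]]
contact_force: [0.1, 0.6, -0.6]
width: 0.0684
```

```bash
cat >> h.py <<'E'
def circs(w,z,rmin,rmax,p2=20):
    g=cv2.medianBlur(cv2.cvtColor(w['bgr'],cv2.COLOR_BGR2GRAY),3)
    c=cv2.HoughCircles(g,cv2.HOUGH_GRADIENT,1,20,param1=80,param2=p2,minRadius=rmin,maxRadius=rmax)
    for x,y,r in ([] if c is None else c[0]): print('circ',x,y,r,onz(w,(x,y),z).round(4),'r',(r*(w['position'][2]-z)/338).round(4))
def rel(X,o=None):
    o=o or robot.get_obs(); return (1000*o['tcp_rot'].T@(np.asarray(X)-o['tcp_pos'])).round(1)
E
python3 - <<'E'
from h import *
w=cap('wrist','w3.png',None,1.5); o=robot.get_obs(); print(o['time'],o['tcp_pos'],o['tcp_rot'].round(3),o['width'])
circs(w,.0815,20,60)
E
```

```text
3.8 [0.58782218 0.00847103 0.22681551] [[ 0.177  0.984  0.003]
 [ 0.984 -0.177 -0.001]
 [-0.     0.003 -1.   ]] 0.06877663797587007
circ 64.5 154.5 32.4 [0.4356 0.0576 0.0815] r 0.027
circ 314.5 184.5 25.2 [ 0.64   -0.0059  0.0815] r 0.021
circ 433.5 191.5 45.0 [ 0.742  -0.0308  0.0815] r 0.0376
circ 206.5 330.5 37.8 [ 0.5139 -0.1398  0.0815] r 0.0315
circ 249.5 69.5 30.5 [0.6012 0.0964 0.0815] r 0.0255
circ 96.5 146.5 27.5 [0.4642 0.0594 0.0815] r 0.023
circ 253.5 163.5 27.5 [0.591  0.0218 0.0815] r 0.023
circ 323.5 337.5 24.6 [ 0.6295 -0.1696  0.0815] r 0.0205
circ 201.5 354.5 32.2 [ 0.5021 -0.1685  0.0815] r 0.0269
circ 323.5 269.5 21.3 [ 0.6383 -0.091   0.0815] r 0.0178
circ 333.5 303.5 24.5 [ 0.6437 -0.1306  0.0815] r 0.0204
circ 79.5 261.5 52.7 [ 0.414  -0.0418  0.0815] r 0.044
circ 463.5 206.5 45.0 [ 0.7682 -0.0497  0.0815] r 0.0376
circ 419.5 270.5 43.8 [ 0.728  -0.1083  0.0815] r 0.0366
circ 418.5 210.5 29.4 [ 0.7286 -0.0465  0.0815] r 0.0245
circ 85.5 284.5 35.0 [ 0.4113 -0.0666  0.0815] r 0.0292
circ 500.5 118.5 53.6 [0.7968 0.0232 0.0815] r 0.0447
circ 505.5 138.5 24.0 [0.8018 0.0057 0.0815] r 0.02
```

View pics/w3.png

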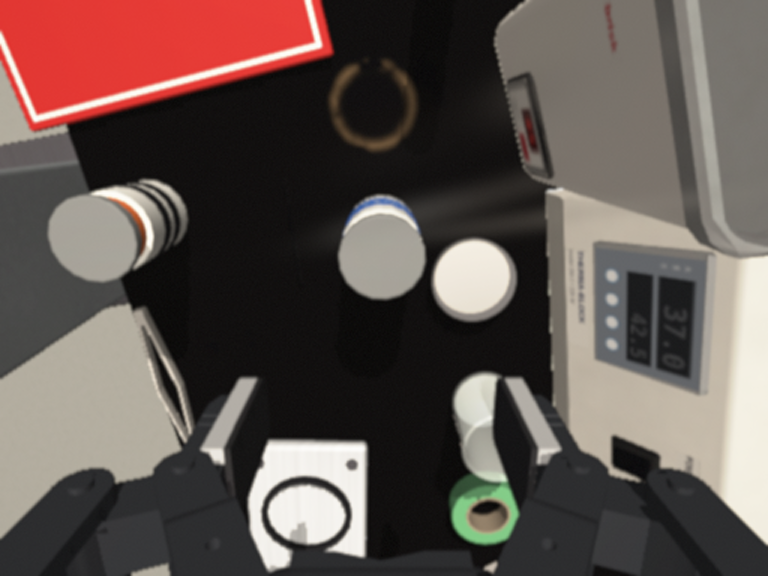

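Run:
```python
from h import *
w=cap('wrist'); o=robot.get_obs()
for z in (.080,.083): print(onz(w,(254.7,170.7),z), rel(onz(w,(254.7,170.7),z)))
print('black',onz(w,(92/1.5,237/1.5),.0815)); print('tcp px',np.array(proj(w,o['tcp_pos']))*1.5)
e=(300/1.5,514/1.5); print('nest',onz(w,e,.018))
for p in [(33,128),(331,52)]: print('red mat corner',onz(w,np.array(p)/1.5,.005))
```

```text
[0.59053697 0.0153855  0.08      ] [  7.2   1.4 146.3]
[0.59065239 0.01614191 0.083     ] [  7.9   1.3 143.3]
black [0.43174216 0.05542931 0.0815    ]
tcp px [379.45729547 397.87974269]
nest [ 0.48183933 -0.2068675   0.018     ]
red mat corner [0.37283086 0.1246842  0.005     ]
red mat corner [0.57891614 0.13513183 0.005     ]
```

>>> servo_tool --rows '[[0.6,[7.5,1.3,30],0],[0.6,[0,0,30],0],[0.6,[0,0,30],0],[0.6,[0,0,30],0],[0.6,[0,0,20],0]]'

```text
time: 4.35
tcp_pos: [0.5888, 0.0162, 0.0831]
tcp_rot: [[0.176, 0.984, -0.002], [0.984, -0.176, 0.0], [-0.0, -0.002, -1.0]]
contact_force: [0.6, 0.2, 0.2]
width: 0.0686
```

>>> servo_tool --rows '[[0.6,[0,0,20],0],[0.6,[0,0,20],0],[0.6,[0,0,16],0],[0.6,[0,0,0],0],[0.6,[0,0,0],0]]'

```text
time: 4.85
tcp_pos: [0.5901, 0.016, 0.0294]
tcp_rot: [[0.176, 0.984, 0.0], [0.984, -0.176, -0.0], [0.0, 0.0, -1.0]]
contact_force: [0.4, 0.6, 0.2]
width: 0.0683
```

>>> servo_tool --rows '[[-0.2,[0,0,0],0],[-0.2,[0,0,0],0],[-0.2,[0,0,0],0],[-0.2,[0,0,0],0],[-0.2,[0,0,0],0]]' --squeeze 30

```text
time: 5.35
tcp_pos: [0.5909, 0.0159, 0.0307]
tcp_rot: [[0.176, 0.984, 0.002], [0.984, -0.176, -0.0], [0.0, 0.002, -1.0]]
contact_force: [-1.6, -0.6, 6.0]
width: 0.0489
```

>>> servo_tool --rows '[[-0.2,[0,0,0],0],[-0.2,[0,0,-10],0],[-0.2,[0,0,-10],0],[-0.2,[0,0,-20],0],[-0.2,[0,0,-20],0]]'

```text
time: 5.85
tcp_pos: [0.5894, 0.0161, 0.0898]
tcp_rot: [[0.176, 0.984, -0.001], [0.984, -0.176, 0.0], [0.0, -0.001, -1.0]]
contact_force: [-0.7, -0.7, -1.8]
width: 0.0493
```

Run:
```python
from h import *
w=cap('wrist','w4.png',None,1.2); s=cap('side','d4.png',(150,130,350,300),3); o=robot.get_obs(); print(o['time'],o['tcp_pos'],o['width'],o['contact_force'])
```

```text
5.95 [0.59218758 0.01571538 0.09273324] 0.04932562547095197 [ 0.87675644 -0.25928199 -2.09996758]
```

View pics/w4.png

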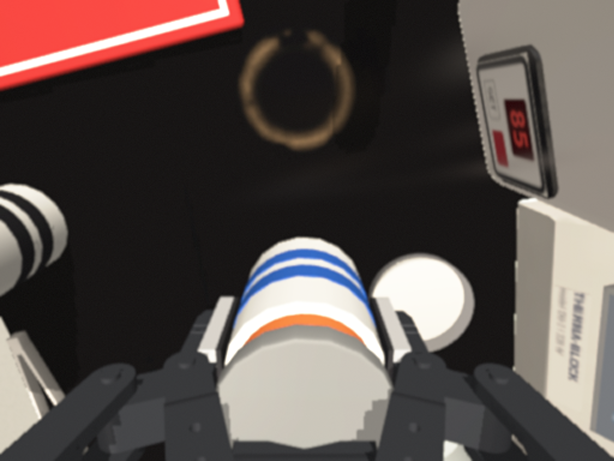

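View pics/d4.png

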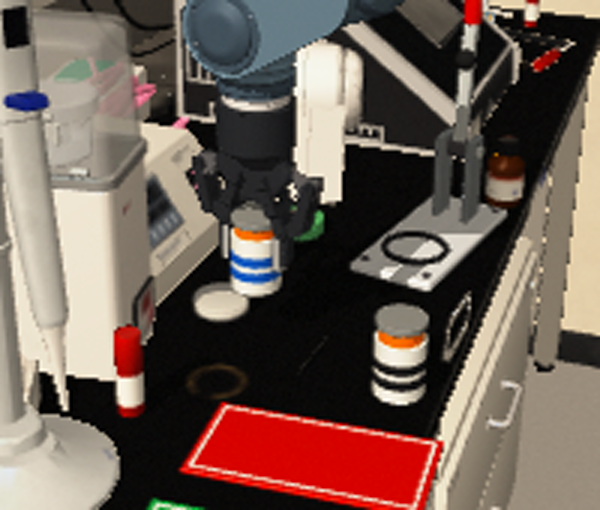

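>>> servo_tool --rows '[[-0.2,[-20,-6,-20],0],[-0.2,[-40,-12,-5],0],[-0.2,[-45,-12,0],0],[-0.2,[-45,-12,0],0],[-0.2,[-40,-12,0],0]]'

```text
time: 6.45
tcp_pos: [0.5018, -0.1628, 0.1134]
tcp_rot: [[0.176, 0.984, -0.001], [0.984, -0.176, 0.0], [0.0, -0.001, -1.0]]
contact_force: [0.9, -0.7, -3.0]
width: 0.0494
```

>>> servo_tool --rows '[[-0.2,[-30,-8,0],0],[-0.2,[-17.5,-4,0],0],[-0.2,[0,0,0],0],[-0.2,[0,0,0],0],[-0.2,[0,0,0],0]]'

```text
time: 6.95
tcp_pos: [0.4831, -0.2051, 0.1136]
tcp_rot: [[0.175, 0.985, -0.001], [0.985, -0.175, 0.001], [0.001, -0.001, -1.0]]
contact_force: [-0.2, 0.9, -1.9]
width: 0.0494
```

Run:
```python
from h import *
a=cap('scene','s5.png',(230,100,430,260),4); s=cap('side','d5.png',(200,100,350,250),4); o=robot.get_obs(); print(o['time'],o['tcp_pos'],o['width'],o['contact_force'],rel([.4835,-.2065,.044]))
w=cap('wrist','w5.png')
```

```text
7.05 [ 0.48327614 -0.20510193  0.11379391] 0.04944109757768647 [-0.18772693  0.29490204 -2.29458225] [-1.4  0.5 69.8]
```

View pics/s5.png

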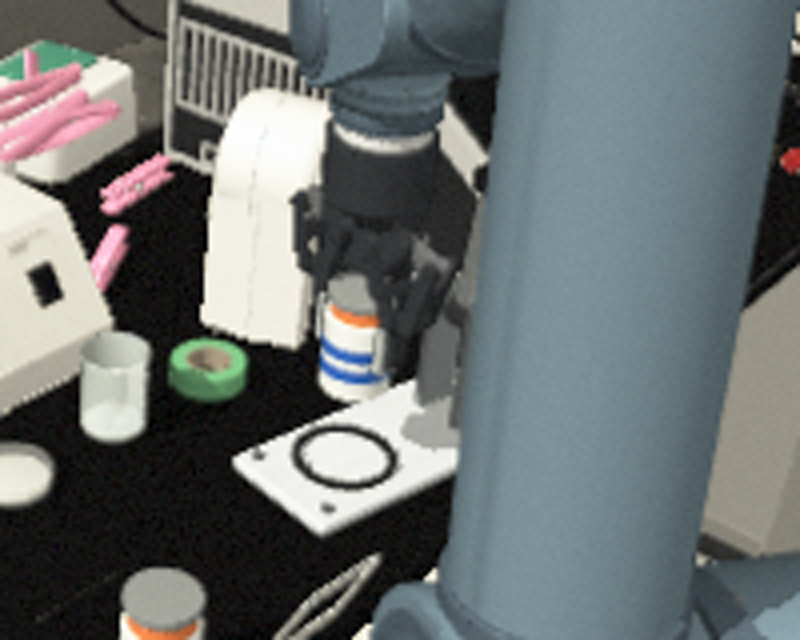

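View pics/d5.png

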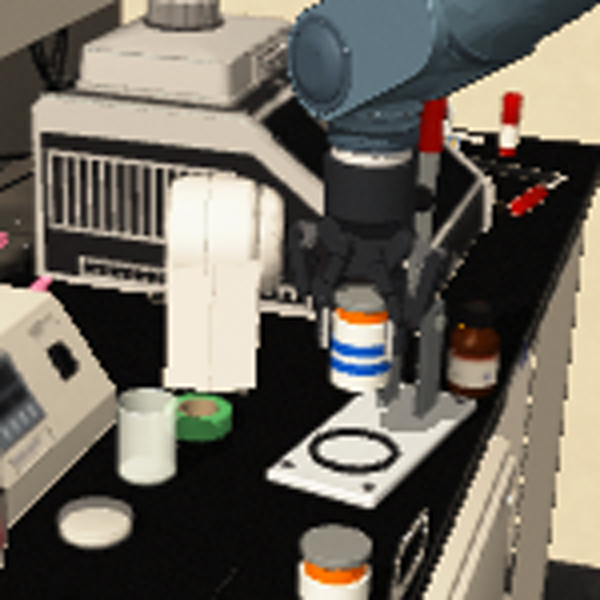

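View pics/w5.png

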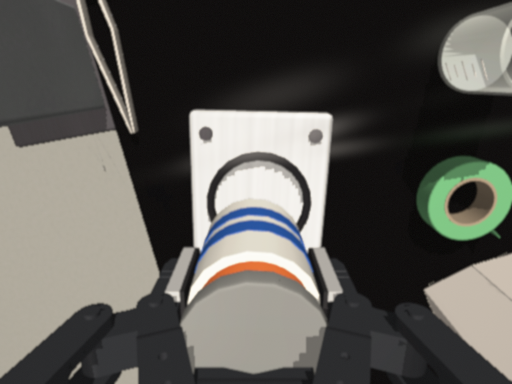

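Run:
```python
from h import *
w=cap('wrist'); 
T=onz(w,(259.5,152),.018);print('far edge',T,rel(T)); 
for p in [(208,200),(311,200)]: print(rel(onz(w,p,.018)))
a=cap('scene');s=cap('side')
# outer ellipse of ring in crops
A=onz(a,(230+345.5/4,100+456/4),.018);print('scene',A,rel(A))
B=onz(s,(200+354/4,100+450/4),.018);print('side',B,rel(B))
# can bottoms for camera-relative check: held can bottom centre
```

```text
far edge [ 0.49320876 -0.17280935  0.018     ] [33.8  4.1 95.9]
[ -1.5 -33.1  95.9]
[-1.4 41.7 95.9]
scene [ 0.48063859 -0.20591442  0.018     ] [-0.7 -2.5 96. ]
side [ 0.48288697 -0.20127942  0.018     ] [ 4.2 -1.1 96. ]
```

>>> servo_tool --rows '[[-0.2,[-1.5,2.5,15],0],[-0.2,[0,0,20],0],[-0.2,[0,0,15],0],[-0.2,[0,0,8],0],[-0.2,[0,0,4],0]]'

```text
time: 7.75
tcp_pos: [0.4849, -0.2077, 0.0511]
tcp_rot: [[0.176, 0.984, -0.001], [0.984, -0.176, 0.001], [0.001, -0.001, -1.0]]
contact_force: [0.2, -0.3, -2.9]
width: 0.0493
```

>>> servo_tool --rows '[[-0.2,[0,0,4],0],[-0.2,[0,0,3],0],[-0.2,[0,0,0],0],[-0.2,[0,0,0],0],[-0.2,[0,0,0],0]]'

```text
time: 8.25
tcp_pos: [0.4855, -0.2082, 0.0455]
tcp_rot: [[0.176, 0.984, 0.001], [0.984, -0.176, -0.0], [-0.0, 0.001, -1.0]]
contact_force: [1.2, -0.4, -2.1]
width: 0.0491
```

>>> servo_tool --rows '[[-0.2,[0,0,1.5],0],[-0.2,[0,0,1],0],[-0.2,[0,0,1],0],[-0.2,[0,0,0],0],[-0.2,[0,0,0],0]]'

```text
time: 8.75
tcp_pos: [0.4854, -0.2082, 0.0427]
tcp_rot: [[0.176, 0.984, -0.001], [0.984, -0.176, 0.0], [0.0, -0.001, -1.0]]
contact_force: [-4.5, 2.9, 7.7]
width: 0.0494
```

Run:
```python
from h import *
a=cap('scene','s6.png',(270,140,390,240),6); s=cap('side','d6.png',(240,160,340,250),6); o=robot.get_obs(); print(o['time'],o['tcp_pos'],o['contact_force'])
```

```text
8.85 [ 0.48533411 -0.20815154  0.04268309] [-4.71217187  2.91755434  6.89793782]
```

View pics/s6.png

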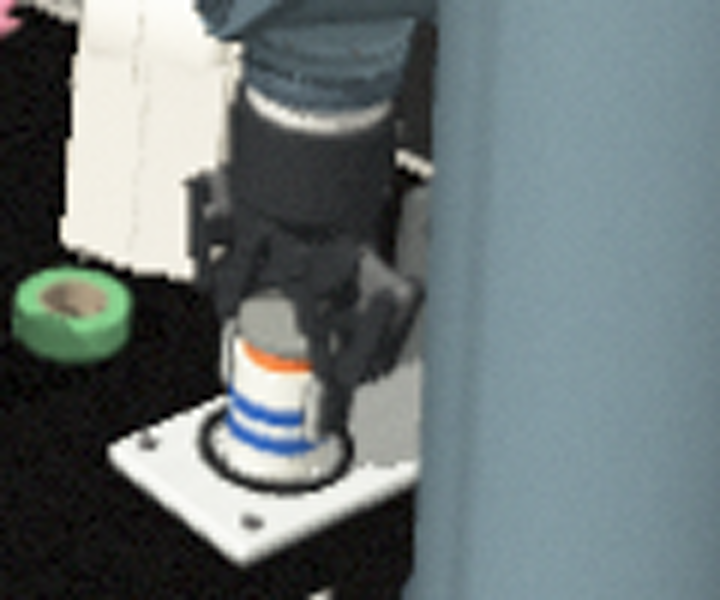

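View pics/d6.png

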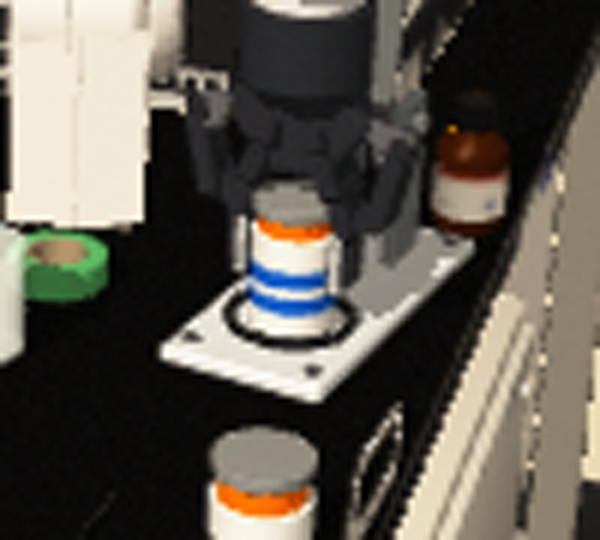

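>>> servo_tool --rows '[[0.6,[0,0,0],0],[0.6,[0,0,0],0],[0.6,[0,0,0],0],[0.8,[0,0,-20],0],[1,[0,0,-35],0]]'

```text
time: 9.35
tcp_pos: [0.4833, -0.2067, 0.0945]
tcp_rot: [[0.176, 0.984, -0.005], [0.984, -0.176, 0.004], [0.003, -0.006, -1.0]]
contact_force: [0.9, 0.6, 0.9]
width: 0.0851
```

>>> servo_tool --rows '[[1,[0,0,-50],0],[1,[0,0,-50],0],[1,[0,0,-50],0],[1,[0,0,-50],0],[1,[0,0,-50],0]]'

```text
time: 9.85
tcp_pos: [0.4849, -0.2078, 0.3486]
tcp_rot: [[0.176, 0.984, 0.0], [0.984, -0.176, -0.0], [-0.0, 0.0, -1.0]]
contact_force: [0.0, -0.6, -0.9]
width: 0.0856
```

>>> servo_tool --rows '[[1,[0,0,-40],0],[1,[-20,0,-30],0],[1,[-40,0,0],0],[1,[-40,0,0],0],[1,[-20,0,0],0]]'

```text
time: 10.35
tcp_pos: [0.4634, -0.3285, 0.4162]
tcp_rot: [[0.178, 0.984, -0.0], [0.984, -0.178, -0.0], [-0.0, -0.0, -1.0]]
contact_force: [0.2, 0.2, -0.7]
width: 0.0856
```

Run:
```python
from h import *
w=cap('wrist','w7.png',None,1.5); s=cap('side','d7.png',(180,30,360,270),2.5); o=robot.get_obs(); print(o['time'],o['tcp_pos'],o['contact_force'],o['width'])
```

```text
10.45 [ 0.46342867 -0.32796882  0.41556301] [ 0.23610423  0.81924584 -0.24864178] 0.08539642601340278
```

View pics/w7.png

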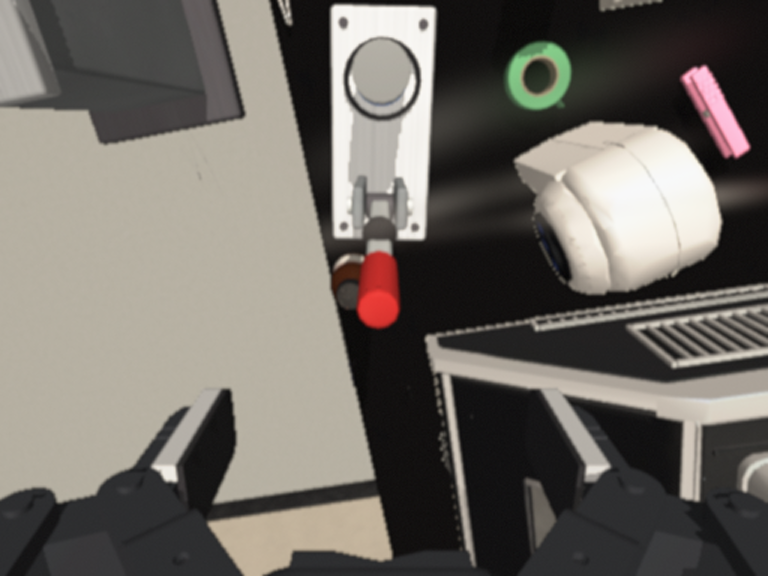

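View pics/d7.png

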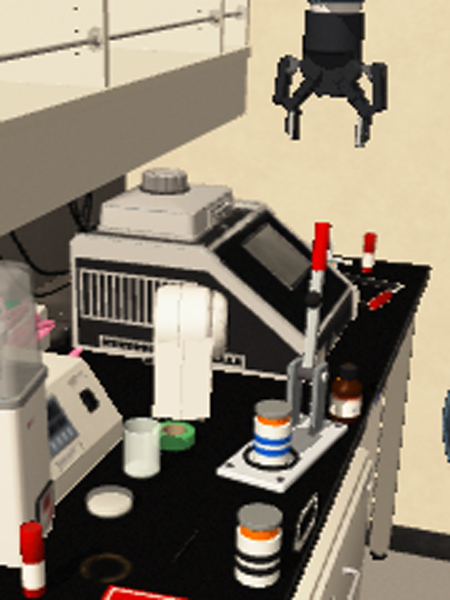

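Run:
```python
from h import *
w=cap('wrist')
X=onz(w,(378.5/1.5,307/1.5),.316);print('handle end',X,rel(X))
print('blue lid',onz(w,(381/1.5,71/1.5),.0935),'ring',onz(w,(382/1.5,78/1.5),.018))
```

```text
handle end [ 0.46128769 -0.3341791   0.316     ] [-8.1 -1.1 99.8]
blue lid [ 0.48520278 -0.20864649  0.0935    ] ring [ 0.48626803 -0.2081829   0.018     ]
```

>>> servo_tool --rows '[[1,[-5,-1,30],0],[1,[0,0,35],0],[1,[0,0,35],0],[1,[0,0,25],0],[1,[0,0,12],0]]'

```text
time: 11.0
tcp_pos: [0.4619, -0.3285, 0.2765]
tcp_rot: [[0.174, 0.985, -0.003], [0.985, -0.174, 0.004], [0.003, -0.004, -1.0]]
contact_force: [-0.9, 0.1, -0.3]
width: 0.0855
```

>>> servo_tool --rows '[[-0.8,[0,0,0],0],[-0.8,[0,0,0],0],[-0.8,[0,0,0],0],[-0.8,[0,0,0],0],[-0.8,[0,0,0],0]]' --squeeze 40

```text
time: 11.5
tcp_pos: [0.4616, -0.3313, 0.2813]
tcp_rot: [[0.176, 0.984, -0.002], [0.984, -0.176, -0.001], [-0.001, -0.001, -1.0]]
contact_force: [-6.8, 2.5, 6.1]
width: 0.0208
```

Run:
```python
from h import *
s=cap('side','d8.png',(200,50,350,220),3.5); o=robot.get_obs(); print(o['time'],o['tcp_pos'],o['contact_force'],o['width'])
w=cap('wrist','w8.png')
```

```text
11.55 [ 0.46158126 -0.33130987  0.28129468] [-6.65735603  1.56201792  5.24833749] 0.021125024602405486
```

View pics/d8.png

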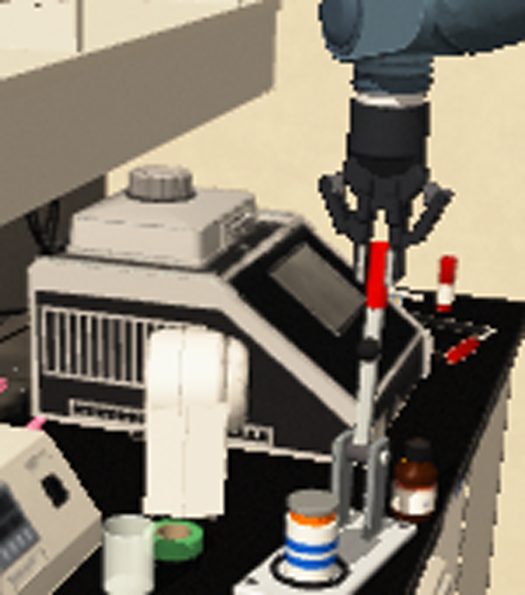

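View pics/w8.png

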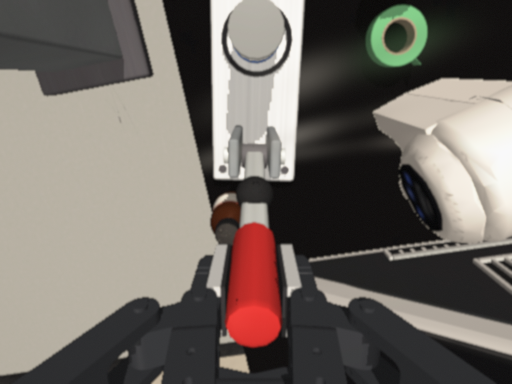

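>>> servo_tool --rows '[[-0.8,[26.5,-1.5,0],0],[-0.8,[26.4,0,3],0],[-0.8,[25.6,0,7],0],[-0.8,[24.4,0,10],0],[-0.8,[22.7,0,13.5],0]]'

```text
time: 12.1
tcp_pos: [0.4862, -0.2086, 0.2494]
tcp_rot: [[0.177, 0.984, 0.011], [0.984, -0.177, -0.008], [-0.006, 0.012, -1.0]]
contact_force: [11.9, -7.7, 0.0]
width: 0.021
```

>>> servo_tool --rows '[[-0.8,[20.6,0,16.6],0],[-0.8,[18.1,0,19.4],0],[-0.8,[15.2,0,21.7],0],[-0.8,[12,0,23.7],0],[-0.8,[0,0,0],0]]'

```text
time: 12.6
tcp_pos: [0.4998, -0.142, 0.1669]
tcp_rot: [[0.176, 0.984, 0.015], [0.984, -0.176, -0.003], [-0.0, 0.015, -1.0]]
contact_force: [14.4, 0.7, 6.1]
width: 0.0211
```

```bash
cat >> h.py <<'E'
U=np.array([.176,.984,0]); PIV=np.array([.4665,-.3163,.1])
def lev():
    o=robot.get_obs(); g=o['tcp_pos']-PIV; s=g@U; z=g[2]+.011
    th=np.degrees(np.arctan2(s,z))+5
    return round(o['time'],2),'s %.4f z %.4f R %.4f theta %.3f'%(s,z,np.hypot(s,z),np.radians(th)),o['contact_force'].round(1),round(o['width'],4)
E
python3 - <<'E'
from h import *
print(lev())
s=cap('side','d9.png',(200,50,350,220),3.5);
E
```

```text
(12.6, 's 0.1774 z 0.0779 R 0.1937 theta 1.244', array([14.4,  0.7,  6.1]), 0.0211)
```

View pics/d9.png

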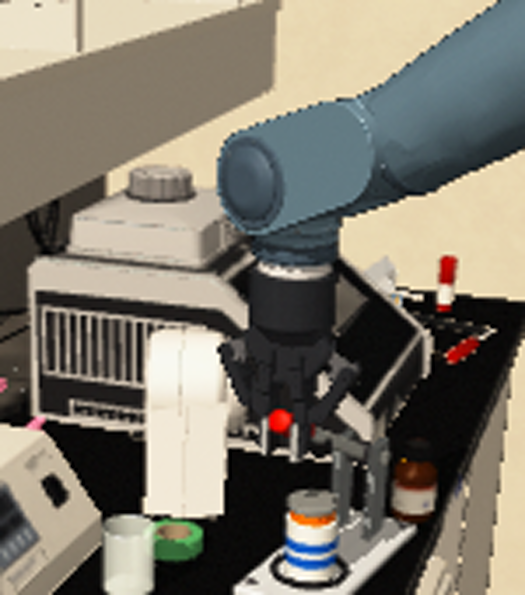

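>>> servo_tool --rows '[[-0.8,[5,2,12],0],[-0.8,[4,0,12],0],[-0.8,[2.5,0,11],0],[-0.8,[0,0,0],0],[-0.8,[0,0,0],0]]'

```text
time: 13.15
tcp_pos: [0.5019, -0.132, 0.1325]
tcp_rot: [[0.177, 0.984, 0.009], [0.984, -0.177, -0.002], [-0.001, 0.009, -1.0]]
contact_force: [6.1, 2.5, 3.9]
width: 0.0212
```

Run:
```python
from h import *
print(lev())
```

```text
(13.15, 's 0.1876 z 0.0435 R 0.1925 theta 1.430', array([6.1, 2.5, 3.9]), 0.0212)
```

>>> servo_tool --rows '[[-0.8,[1,1,6],0],[-0.8,[0.5,0,5],0],[-0.8,[0.5,0,4],0],[-0.8,[0,0,3],0],[-0.8,[0,0,0],0]]'

```text
time: 13.65
tcp_pos: [0.5023, -0.1295, 0.1133]
tcp_rot: [[0.177, 0.984, 0.006], [0.984, -0.177, -0.001], [0.0, 0.006, -1.0]]
contact_force: [7.3, 4.0, 4.3]
width: 0.0209
```

Run:
```python
from h import *
print(lev())
```

```text
(13.65, 's 0.1901 z 0.0243 R 0.1916 theta 1.531', array([7.3, 4. , 4.3]), 0.0209)
```

>>> servo_tool --rows '[[-0.8,[0,0,2],0],[-0.8,[0,0,2],0],[-0.8,[0,0,1],0],[-0.8,[0,0,1],0],[-0.8,[0,0,0],0]]'

```text
time: 14.15
tcp_pos: [0.5024, -0.1292, 0.1075]
tcp_rot: [[0.177, 0.984, 0.006], [0.984, -0.177, -0.0], [0.001, 0.006, -1.0]]
contact_force: [5.3, 5.0, 5.1]
width: 0.0212
```

Run:
```python
from h import *
print(lev())
```

```text
(14.15, 's 0.1904 z 0.0185 R 0.1913 theta 1.561', array([5.3, 5. , 5.1]), 0.0212)
```

>>> servo_tool --rows '[[-0.8,[0,0,1],0],[-0.8,[0,0,1],0],[-0.8,[0,0,1],0],[-0.8,[0,0,1],0],[-0.8,[0,0,0],0]]'

```text
time: 14.65
tcp_pos: [0.5024, -0.1289, 0.1034]
tcp_rot: [[0.178, 0.984, 0.007], [0.984, -0.178, 0.001], [0.002, 0.006, -1.0]]
contact_force: [6.1, 7.3, 4.6]
width: 0.0213
```

Run:
```python
from h import *
print(lev())
```

```text
(14.65, 's 0.1907 z 0.0144 R 0.1913 theta 1.582', array([6.1, 7.3, 4.6]), 0.0213)
```

>>> servo_tool --rows '[[-0.8,[0,0,1],0],[-0.8,[0,0,1],0],[-0.8,[0,0,1],0],[-0.8,[0,0,1],0],[-0.8,[0,0,0],0]]'

```text
time: 15.15
tcp_pos: [0.5024, -0.1291, 0.0994]
tcp_rot: [[0.177, 0.984, 0.006], [0.984, -0.177, 0.0], [0.001, 0.006, -1.0]]
contact_force: [7.6, 6.5, 4.5]
width: 0.021
```

Run:
```python
from h import *
print(lev())
```

```text
(15.15, 's 0.1906 z 0.0104 R 0.1908 theta 1.604', array([7.6, 6.5, 4.5]), 0.021)
```

>>> servo_tool --rows '[[-0.8,[-1,0.5,2],0],[-0.8,[0,0,2],0],[-0.8,[0,0,2],0],[-0.8,[0,0,1],0],[-0.8,[0,0,0],0]]'

```text
time: 15.65
tcp_pos: [0.5023, -0.1296, 0.0927]
tcp_rot: [[0.177, 0.984, 0.005], [0.984, -0.177, 0.002], [0.002, 0.005, -1.0]]
contact_force: [3.5, 9.1, 9.7]
width: 0.0209
```

Run:
```python
from h import *
print(lev())
```

```text
(15.65, 's 0.1900 z 0.0037 R 0.1900 theta 1.639', array([3.5, 9.1, 9.7]), 0.0209)
```

>>> servo_tool --rows '[[-0.8,[0,0,1],0],[-0.8,[0,0,1],0],[-0.8,[0,0,1],0],[-0.8,[0,0,0],0],[-0.8,[0,0,0],0]]'

```text
time: 16.15
tcp_pos: [0.5024, -0.1297, 0.0912]
tcp_rot: [[0.178, 0.984, 0.004], [0.984, -0.178, 0.002], [0.002, 0.004, -1.0]]
contact_force: [-2.5, 11.4, 18.7]
width: 0.0207
```

Run:
```python
from h import *
print(lev())
```

```text
(16.15, 's 0.1899 z 0.0022 R 0.1899 theta 1.647', array([-2.5, 11.4, 18.7]), 0.0207)
```

>>> servo_tool --rows '[[-0.8,[0,0,0],0],[-0.8,[0,0,0],0],[-0.8,[0,0,0],0],[-0.8,[0,0,-2],0],[-0.8,[0,0,-8],0]]'

```text
time: 16.65
tcp_pos: [0.5021, -0.1304, 0.0991]
tcp_rot: [[0.178, 0.984, 0.005], [0.984, -0.178, -0.0], [0.001, 0.005, -1.0]]
contact_force: [6.0, 0.1, 1.2]
width: 0.0208
```

Run:
```python
from h import *
print(lev())
s=cap('side','d10.png',(230,130,350,240),6)
```

```text
(16.65, 's 0.1891 z 0.0101 R 0.1894 theta 1.605', array([6. , 0.1, 1.2]), 0.0208)
```

View pics/d10.png

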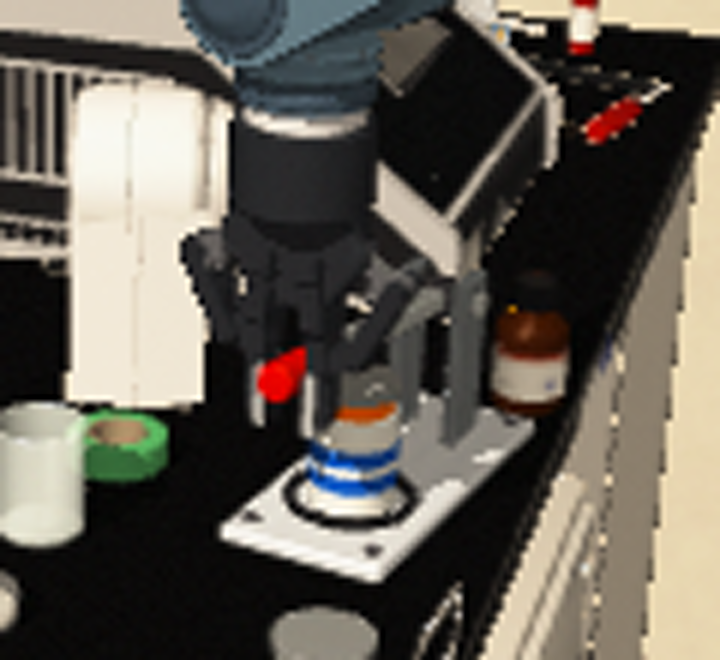

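>>> servo_tool --rows '[[-0.8,[-1.5,0,-15],0],[-0.8,[-4.7,0,-23],0],[-0.8,[-8.6,0,-25],0],[-0.8,[-12,0,-23.7],0],[-0.8,[-15.2,0,-21.7],0]]'

```text
time: 17.2
tcp_pos: [0.4934, -0.1726, 0.2072]
tcp_rot: [[0.176, 0.984, 0.003], [0.984, -0.176, -0.001], [-0.001, 0.003, -1.0]]
contact_force: [5.9, -5.0, -5.9]
width: 0.021
```

Run:
```python
from h import *
print(lev())
s=cap('side','d11.png',(230,130,350,240),6)
```

```text
(17.2, 's 0.1461 z 0.1182 R 0.1879 theta 0.978', array([ 5.9, -5. , -5.9]), 0.021)
```

View pics/d11.png

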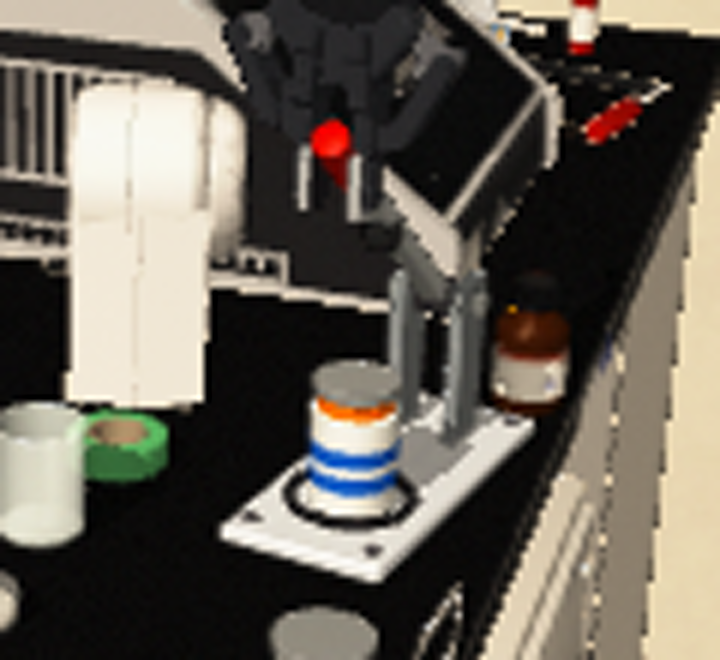

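Run:
```python
from h import *
s=cap('side')
for z in (.0,.012,.042,.072,.080,.090,.0935,.095): print(z,np.round(proj(s,[.485,-.2086,z]),1))
u,v=proj(s,[.485,-.2086,.06]);u=int(round(u))
for r in range(185,220): print(r,s['bgr'][r,288:291].mean(0).round(0), end=' | ')
print()
d=cv2.imread('pics/d7.png')# crop 180,30 x2.5
d=cv2.resize(d,(180,240),interpolation=cv2.INTER_AREA)
for r in range(185,220): print(r,d[r-30,288-180:291-180].mean(0).round(0), end=' | ')
```

```text
0.0 [288.2 216.1]
0.012 [288.4 213. ]
0.042 [288.8 205.2]
0.072 [289.2 197.2]
0.08 [289.3 195.1]
0.09 [289.5 192.4]
0.0935 [289.5 191.4]
0.095 [289.5 191. ]
185 [10. 10. 11.] | 186 [10. 11. 12.] | 187 [ 9.  9. 10.] | 188 [10.  9. 10.] | 189 [ 8.  9. 11.] | 190 [142. 152. 157.] | 191 [125. 138. 142.] | 192 [125. 139. 145.] | 193 [125. 139. 145.] | 194 [126. 140. 146.] | 195 [123. 134. 141.] | 196 [126. 138. 144.] | 197 [125. 138. 144.] | 198 [  0.  84. 204.] | 199 [  0. 113. 249.] | 200 [128. 194. 246.] | 201 [221. 236. 242.] | 202 [225. 239. 244.] | 203 [225. 239. 244.] | 204 [224. 238. 243.] | 205 [218. 214. 207.] | 206 [191.  91.  27.] | 207 [190.  86.  14.] | 208 [208. 171. 141.] | 209 [221. 236. 241.] | 210 [190.  92.  35.] | 211 [188.  85.  15.] | 212 [197. 129.  77.] | 213 [216. 233. 238.] | 214 [217. 233. 239.] | 215 [216. 233. 238.] | 216 [70. 77. 83.] | 217 [28. 28. 30.] | 218 [112. 120. 124.] | 219 [213. 223. 228.] | 
185 [ 8.  9. 10.] | 186 [ 8.  9. 10.] | 187 [ 8.  9. 10.] | 188 [ 8.  9. 10.] | 189 [29. 31. 33.] | 190 [115. 128. 132.] | 191 [126. 140. 144.] | 192 [125. 138. 144.] | 193 [124. 138. 144.] | 194 [128. 140. 146.] | 195 [137. 150. 156.] | 196 [123. 136. 141.] | 197 [ 85. 117. 153.] | 198 [  9. 110. 239.] | 199 [ 12. 117. 250.] | 200 [126. 191. 246.] | 201 [214. 234. 241.] | 202 [226. 239. 243.] | 203 [224. 239. 244.] | 204 [224. 238. 243.] | 205 [216. 207. 197.] | 206 [191.  95.  36.] | 207 [189.  88.  19.] | 208 [207. 173. 145.] | 209 [217. 221. 221.] | 210 [191. 100.  48.] | 211 [187.  83.  13.] | 212 [198. 134.  86.] | 213 [214. 224. 224.] | 214 [219. 238. 244.] | 215 [205. 222. 228.] | 216 [74. 81. 86.] | 217 [32. 33. 36.] | 218 [114. 122. 126.] | 219 [205. 215. 221.] |
```

>>> servo_tool --rows '[[-0.8,[-18.1,0,-19.4],0],[-0.8,[-20.6,0,-16.6],0],[-0.8,[-22.7,0,-13.7],0],[-0.8,[-24.4,-1,-10.3],0],[-0.8,[-25.6,-1,-6.9],0]]'

```text
time: 17.8
tcp_pos: [0.4713, -0.281, 0.2726]
tcp_rot: [[0.175, 0.985, 0.001], [0.985, -0.175, 0.002], [0.002, 0.001, -1.0]]
contact_force: [6.1, 0.6, -4.4]
width: 0.0211
```

>>> servo_tool --rows '[[-0.8,[-26,0,-2],0],[-0.8,[-20,0,0],0],[-0.8,[-2,0,0],0],[-0.8,[0,0,0],0],[-0.8,[0,0,0],0]]'

```text
time: 18.3
tcp_pos: [0.4623, -0.3269, 0.2755]
tcp_rot: [[0.175, 0.985, -0.002], [0.985, -0.175, 0.004], [0.003, -0.002, -1.0]]
contact_force: [-4.2, 8.6, 8.9]
width: 0.0207
```

Run:
```python
from h import *
print(lev(),robot.get_obs()['tcp_pos'])
s=cap('side','d12.png',(200,50,350,220),3.5)
```

```text
(18.3, 's -0.0111 z 0.1865 R 0.1868 theta 0.028', array([-4.2,  8.6,  8.9]), 0.0207) [ 0.46232656 -0.3268556   0.27545171]
```

View pics/d12.png

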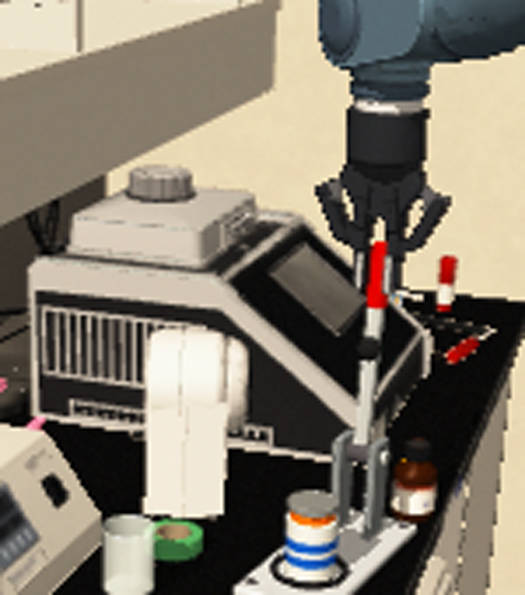

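>>> servo_tool --rows '[[0.3,[0,0,0],0],[1,[0,0,0],0],[1,[0,0,-20],0],[1,[0,0,-30],0],[0.9,[0,0,-30],0]]'

```text
time: 18.85
tcp_pos: [0.4623, -0.3282, 0.3545]
tcp_rot: [[0.176, 0.984, -0.002], [0.984, -0.176, 0.001], [0.001, -0.002, -1.0]]
contact_force: [0.1, -0.9, 0.5]
width: 0.0811
```

>>> servo_tool --rows '[[0.8,[40,1.5,0],0],[0.7,[45,0,0],0],[0.6,[35,0,0],0],[0.6,[0,0,40],0],[0.6,[0,0,40],0]]'

```text
time: 19.35
tcp_pos: [0.4861, -0.2099, 0.2749]
tcp_rot: [[0.174, 0.985, 0.003], [0.985, -0.174, -0.003], [-0.002, 0.003, -1.0]]
contact_force: [-0.3, -0.0, -1.2]
width: 0.0686
```

Run:
```python
from h import *
print(rel([.485,-.2086,.042]),robot.get_obs()['width'])
w=cap('wrist','w13.png',None,1.3); s=cap('side','d13.png',(200,50,350,220),3.5)
```

```text
[  1.6  -2.  232.9] 0.06860183931753573
```

View pics/w13.png

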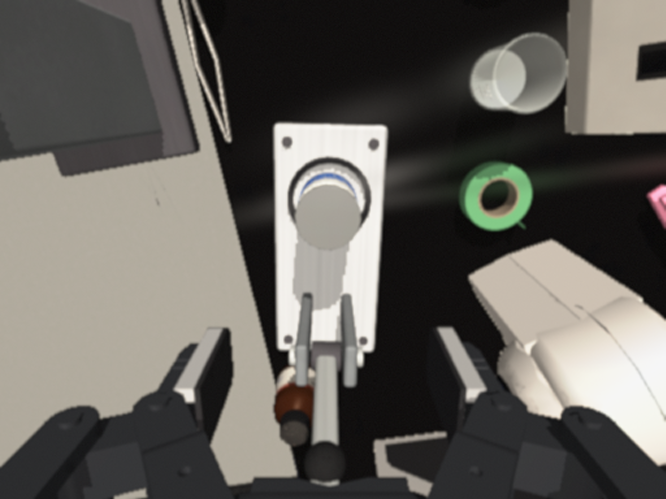

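View pics/d13.png

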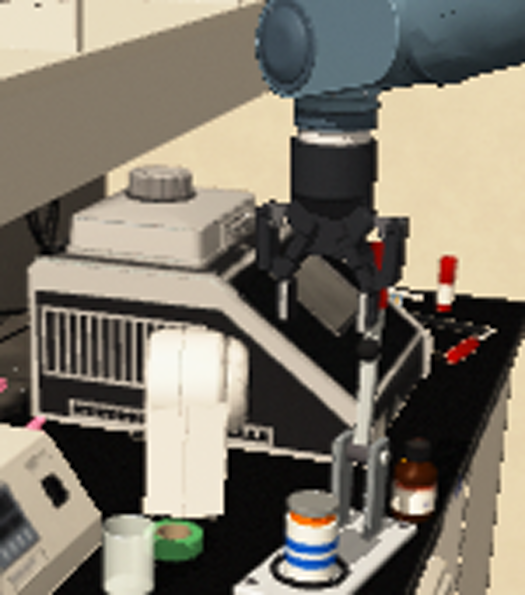

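Run:
```python
from h import *
w=cap('wrist'); X=onz(w,(328/1.3,215/1.3),.090); print(X,rel([X[0],X[1],.042]))
```

```text
[ 0.48018431 -0.20234745  0.09      ] [  5.7  -3.4 229.9]
```

Run:
```python
from h import *
w=cap('wrist'); 
print('ring',onz(w,(329.5/1.3,198/1.3),.018), 'ring far edge',onz(w,(329.5/1.3,157/1.3),.018)); X=onz(w,(328/1.3,215/1.3),.090);print(X, rel([*X[:2],.042]),robot.get_obs()['tcp_pos'])
```

```text
ring [ 0.48270436 -0.20651223  0.018     ] ring far edge [ 0.48902695 -0.17094136  0.018     ]
[ 0.48230637 -0.20507293  0.09      ] [  4.8  -3.4 232.8] [ 0.48510789 -0.21057482  0.27478676]
```

>>> servo_tool --rows '[[0.6,[3,-2,40],0],[0.6,[0,0,45],0],[0.6,[0,0,45],0],[0.6,[0,0,40],0],[0.6,[0,0,25],0]]'

```text
time: 20.05
tcp_pos: [0.4844, -0.208, 0.0795]
tcp_rot: [[0.177, 0.984, 0.0], [0.984, -0.177, -0.0], [-0.0, 0.001, -1.0]]
contact_force: [-0.7, 0.5, 1.3]
width: 0.0682
```

>>> servo_tool --rows '[[0.6,[0,0,20],0],[0.6,[0,0,12],0],[0.6,[0,0,5],0],[0.6,[0,0,0],0],[0.6,[0,0,0],0]]'

```text
time: 20.55
tcp_pos: [0.485, -0.208, 0.0445]
tcp_rot: [[0.176, 0.984, 0.002], [0.984, -0.176, -0.002], [-0.001, 0.003, -1.0]]
contact_force: [0.1, -0.5, -0.4]
width: 0.0682
```

>>> servo_tool --rows '[[-0.2,[0,0,0],0],[-0.2,[0,0,0],0],[-0.2,[0,0,0],0],[-0.2,[0,0,0],0],[-0.2,[0,0,0],0]]' --squeeze 30

```text
time: 21.05
tcp_pos: [0.4848, -0.2078, 0.0444]
tcp_rot: [[0.176, 0.984, 0.002], [0.984, -0.176, -0.001], [-0.001, 0.002, -1.0]]
contact_force: [-0.8, 1.4, 6.8]
width: 0.0491
```

>>> servo_tool --rows '[[-0.2,[0,0,0],0],[-0.2,[0,0,-10],0],[-0.2,[0,0,-20],0],[-0.2,[0,0,-30],0],[-0.2,[0,0,-30],0]]'

```text
time: 21.55
tcp_pos: [0.483, -0.2066, 0.1334]
tcp_rot: [[0.176, 0.984, -0.002], [0.984, -0.176, 0.001], [0.001, -0.002, -1.0]]
contact_force: [0.8, 0.2, -2.2]
width: 0.0493
```

Run:
```python
from h import *
o=robot.get_obs();print(o['time'],o['tcp_pos'],o['width'],o['contact_force'])
print(rel([.455,.182,.14])); s=cap('side','d14.png',(200,50,350,300),2.3)
```

```text
21.55 [ 0.48300678 -0.20655567  0.13343369] 0.049299672629158485 [ 0.78469471  0.15709501 -2.23197053]
[377.6 -96.   -6.1]
```

View pics/d14.png

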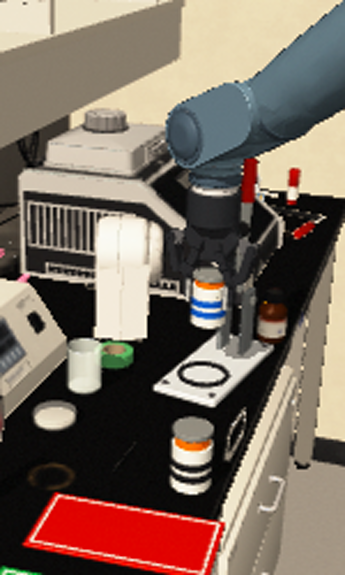

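>>> servo_tool --rows '[[-0.2,[30,-3,-10],0],[-0.2,[45,-6,0],0],[-0.2,[45,-6,0],0],[-0.2,[45,-6,0],0],[-0.2,[45,-6,0],0]]'

```text
time: 22.1
tcp_pos: [0.4935, 0.0061, 0.1426]
tcp_rot: [[0.176, 0.984, -0.0], [0.984, -0.176, 0.0], [0.0, -0.0, -1.0]]
contact_force: [1.1, -0.9, -1.6]
width: 0.049
```

>>> servo_tool --rows '[[-0.2,[45,-6,0],0],[-0.2,[45,-5,0],0],[-0.2,[45,-4,0],0],[-0.2,[30,0,0],0],[-0.2,[14,0,0],0]]'

```text
time: 22.6
tcp_pos: [0.5104, 0.1855, 0.1425]
tcp_rot: [[0.173, 0.985, -0.001], [0.985, -0.173, 0.0], [0.0, -0.001, -1.0]]
contact_force: [-1.3, -0.1, -2.7]
width: 0.0495
```

>>> servo_tool --rows '[[-0.2,[0,0,30],0],[-0.2,[0,0,30],0],[-0.2,[0,0,25],0],[-0.2,[0,0,10],0],[-0.2,[0,0,3],0]]'

```text
time: 23.1
tcp_pos: [0.5101, 0.1825, 0.0437]
tcp_rot: [[0.177, 0.984, -0.003], [0.984, -0.177, -0.001], [-0.001, -0.003, -1.0]]
contact_force: [0.3, -0.2, -1.9]
width: 0.0494
```

Run:
```python
from h import *
o=robot.get_obs();print(o['time'],o['tcp_pos'],o['width'],o['contact_force'])
s=cap('side','d15.png',(190,170,330,310),4);w=cap('wrist','w15.png')
```

```text
23.1 [0.51006563 0.18246741 0.04365918] 0.04943746156740864 [ 0.26553717 -0.20792604 -1.92266621]
```

View pics/d15.png

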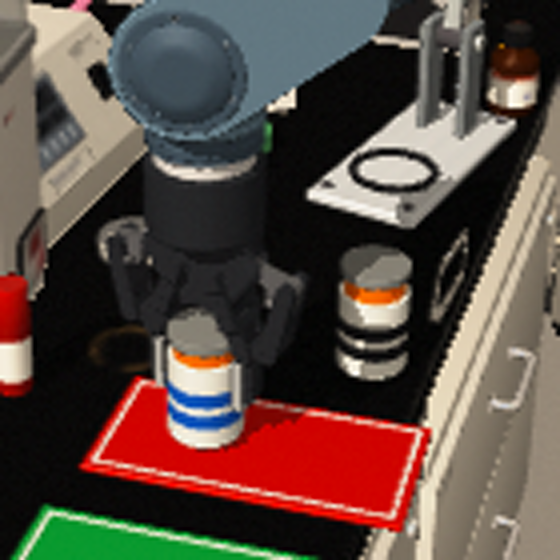

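View pics/w15.png

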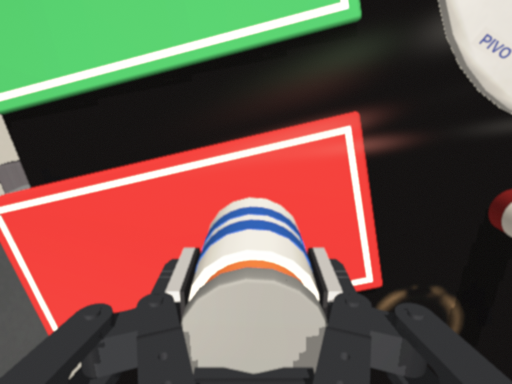

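>>> servo_tool --rows '[[-0.2,[0,0,3],0],[-0.2,[0,0,1.5],0],[-0.2,[0,0,1],0],[-0.2,[0,0,0],0],[-0.2,[0,0,0],0]]'

```text
time: 23.7
tcp_pos: [0.5111, 0.1832, 0.0397]
tcp_rot: [[0.176, 0.984, 0.0], [0.984, -0.176, 0.0], [0.0, 0.0, -1.0]]
contact_force: [-0.9, -0.2, -1.6]
width: 0.0493
```

>>> servo_tool --rows '[[-0.2,[0,0,1],0],[-0.2,[0,0,0],0],[-0.2,[0,0,0],0],[-0.2,[0,0,0],0],[-0.2,[0,0,0],0]]'

```text
time: 24.2
tcp_pos: [0.511, 0.1831, 0.0384]
tcp_rot: [[0.176, 0.984, -0.0], [0.984, -0.176, 0.0], [0.0, -0.0, -1.0]]
contact_force: [0.1, -0.2, -2.9]
width: 0.0495
```

>>> servo_tool --rows '[[-0.2,[0,0,1],0],[-0.2,[0,0,0.5],0],[-0.2,[0,0,0.5],0],[-0.2,[0,0,0],0],[-0.2,[0,0,0],0]]'

```text
time: 24.7
tcp_pos: [0.5112, 0.1832, 0.0374]
tcp_rot: [[0.176, 0.984, -0.0], [0.984, -0.176, -0.0], [-0.0, -0.0, -1.0]]
contact_force: [-4.6, 0.1, 6.1]
width: 0.0494
```

>>> servo_tool --rows '[[0.6,[0,0,0],0],[0.6,[0,0,0],0],[0.6,[0,0,0],0],[0.6,[0,0,-30],0],[0.6,[0,0,-45],0]]'

```text
time: 25.2
tcp_pos: [0.5085, 0.1827, 0.1092]
tcp_rot: [[0.176, 0.984, -0.007], [0.984, -0.176, -0.001], [-0.002, -0.007, -1.0]]
contact_force: [0.8, -0.2, 1.1]
width: 0.0685
```

>>> servo_tool --rows '[[0.6,[0,0,-45],0],[0.6,[-30,-10,-45],0],[0.6,[-40,-16,-25],0],[0.6,[-40,-16,0],0],[0.6,[-30,-13,0],0]]'

```text
time: 25.7
tcp_pos: [0.4331, 0.0562, 0.2235]
tcp_rot: [[0.176, 0.984, 0.003], [0.984, -0.176, -0.001], [-0.0, 0.003, -1.0]]
contact_force: [-0.2, 0.2, -1.0]
width: 0.0682
```

>>> servo_tool --rows '[[0.6,[0,0,0],0],[0.6,[0,0,0],0],[0.6,[0,0,0],0],[0.6,[0,0,0],0],[0.6,[0,0,0],0]]'

```text
time: 26.2
tcp_pos: [0.4339, 0.0581, 0.2222]
tcp_rot: [[0.175, 0.985, -0.0], [0.985, -0.175, 0.0], [0.0, -0.001, -1.0]]
contact_force: [-0.2, -0.6, 0.1]
width: 0.0687
```

Run:
```python
from h import *
o=robot.get_obs();print(o['time'],o['tcp_pos'],o['width'],o['contact_force'],rel([.4317,.0555,.03]))
w=cap('wrist','w16.png',None,1.5)
s=cap('side','d16.png',(190,170,330,310),4)
```

```text
26.2 [0.43386305 0.05814331 0.222196  ] 0.0686735153767632 [-0.2040723  -0.55710314  0.10463746] [ -3.   -1.6 192.2]
```

View pics/w16.png

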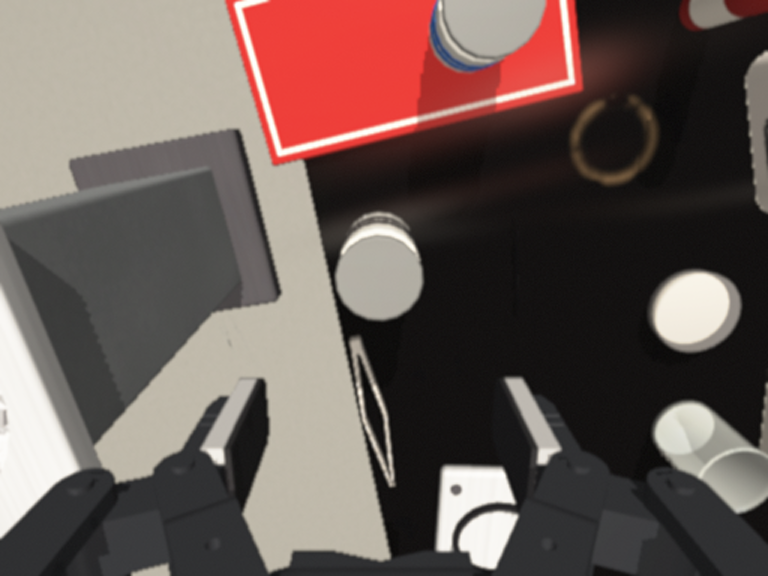

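View pics/d16.png

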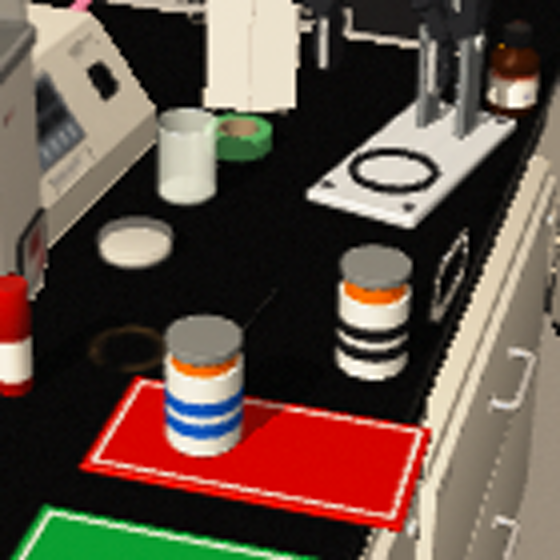

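Run:
```python
from h import *
w=cap('wrist'); X=onz(w,(253,184.7),.082); print(X,rel([*X[:2],.03]))
```

```text
[0.43267304 0.05480239 0.082     ] [ -3.2  -0.4 192.2]
```

>>> servo_tool --rows '[[0.6,[-3,-0.5,30],0],[0.6,[0,0,35],0],[0.6,[0,0,35],0],[0.6,[0,0,30],0],[0.6,[0,0,22],0]]'

```text
time: 26.85
tcp_pos: [0.4315, 0.0549, 0.0683]
tcp_rot: [[0.176, 0.984, -0.002], [0.984, -0.176, 0.0], [-0.0, -0.002, -1.0]]
contact_force: [-0.4, -0.4, -0.6]
width: 0.0685
```

>>> servo_tool --rows '[[0.6,[0,0,20],0],[0.6,[0,0,15],0],[0.6,[0,0,5],0],[0.6,[0,0,0],0],[-0.2,[0,0,0],0]]'

```text
time: 27.35
tcp_pos: [0.4333, 0.0546, 0.0311]
tcp_rot: [[0.176, 0.984, 0.001], [0.984, -0.176, -0.0], [0.0, 0.001, -1.0]]
contact_force: [0.5, -0.4, -0.0]
width: 0.0554
```

>>> servo_tool --rows '[[-0.2,[0,0,0],0],[-0.2,[0,0,0],0],[-0.2,[0,0,0],0],[-0.2,[0,0,0],0],[-0.2,[0,0,0],0]]' --squeeze 30

```text
time: 27.85
tcp_pos: [0.4334, 0.0547, 0.0313]
tcp_rot: [[0.176, 0.984, 0.002], [0.984, -0.176, -0.0], [0.0, 0.002, -1.0]]
contact_force: [-1.4, 0.8, 6.2]
width: 0.0493
```

>>> servo_tool --rows '[[-0.2,[0,0,-10],0],[-0.2,[0,0,-15],0],[-0.2,[0,0,-25],0],[-0.2,[0,0,-25],0],[-0.2,[0,0,-10],0]]'

```text
time: 28.35
tcp_pos: [0.4338, 0.0545, 0.1178]
tcp_rot: [[0.176, 0.984, 0.004], [0.984, -0.176, -0.001], [0.0, 0.004, -1.0]]
contact_force: [0.6, 0.6, -3.0]
width: 0.049
```

Run:
```python
from h import *
o=robot.get_obs();print(o['time'],o['tcp_pos'],o['width'],o['contact_force'],rel([.485,-.2075,.115]))
s=cap('side','d17.png',(190,150,330,290),4)
```

```text
28.35 [0.4337603  0.05447385 0.1178201 ] 0.04897505196493134 [ 0.61382401  0.57252186 -3.02280827] [-248.9   96.5    3.2]
```

View pics/d17.png

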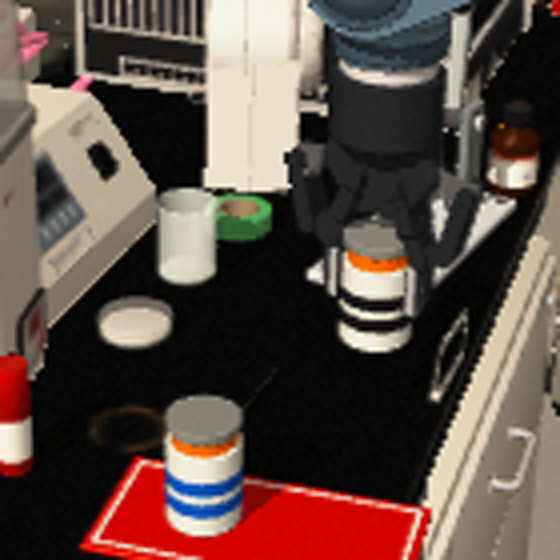

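>>> servo_tool --rows '[[-0.2,[-30,12,0],0],[-0.2,[-45,18,0],0],[-0.2,[-45,18,0],0],[-0.2,[-45,18,0],0],[-0.2,[-45,18,0],0]]'

```text
time: 28.9
tcp_pos: [0.4775, -0.1684, 0.114]
tcp_rot: [[0.176, 0.984, -0.002], [0.984, -0.176, 0.001], [0.001, -0.002, -1.0]]
contact_force: [2.0, 1.5, -2.0]
width: 0.0489
```

>>> servo_tool --rows '[[-0.2,[-28,10,0],0],[-0.2,[-11.5,3,0],0],[-0.2,[0,0,0],0],[-0.2,[0,0,0],0],[-0.2,[0,0,0],0]]'

```text
time: 29.4
tcp_pos: [0.4836, -0.2063, 0.1147]
tcp_rot: [[0.174, 0.985, -0.001], [0.985, -0.174, 0.001], [0.001, -0.001, -1.0]]
contact_force: [-0.1, 0.5, -2.1]
width: 0.0493
```

Run:
```python
from h import *
o=robot.get_obs();print(o['time'],o['tcp_pos'],rel([.4852,-.2080,.0435]))
w=cap('wrist','w18.png')
```

```text
29.4 [ 0.48360168 -0.20625108  0.11473897] [-1.5  2.  71.2]
```

View pics/w18.png

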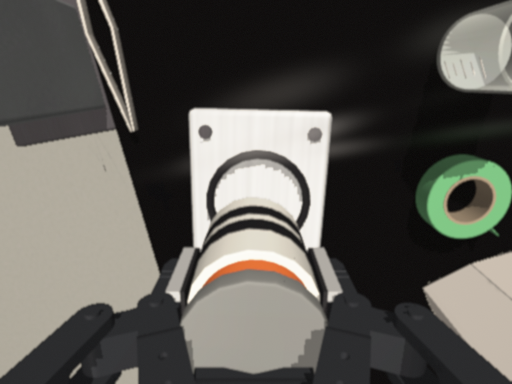

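Same view as with blue before lowering; the same offset applies.

>>> servo_tool --rows '[[-0.2,[-1.5,2,20],0],[-0.2,[0,0,22],0],[-0.2,[0,0,15],0],[-0.2,[0,0,7],0],[-0.2,[0,0,3],0]]'

```text
time: 29.95
tcp_pos: [0.4856, -0.2092, 0.0477]
tcp_rot: [[0.175, 0.984, -0.001], [0.984, -0.175, 0.001], [0.001, -0.001, -1.0]]
contact_force: [0.1, 0.1, -1.8]
width: 0.049
```

>>> servo_tool --rows '[[-0.2,[0,0,1.5],0],[-0.2,[0,0,1],0],[-0.2,[0,0,1],0],[-0.2,[0,0,0],0],[-0.2,[0,0,0],0]]'

```text
time: 30.45
tcp_pos: [0.486, -0.21, 0.0452]
tcp_rot: [[0.176, 0.984, 0.0], [0.984, -0.176, -0.0], [-0.0, 0.001, -1.0]]
contact_force: [0.2, -1.2, -2.1]
width: 0.0492
```

>>> servo_tool --rows '[[-0.2,[2,0,1],0],[-0.2,[0,0,1],0],[-0.2,[0,0,0.5],0],[-0.2,[0,0,0],0],[-0.2,[0,0,0],0]]'

```text
time: 30.95
tcp_pos: [0.4864, -0.2077, 0.0434]
tcp_rot: [[0.176, 0.984, -0.0], [0.984, -0.176, 0.001], [0.0, -0.001, -1.0]]
contact_force: [-3.5, 3.1, 8.0]
width: 0.0496
```

Run:
```python
from h import *
o=robot.get_obs();print(o['time'],o['tcp_pos'],o['contact_force'])
s=cap('side','d19.png',(240,160,340,250),6)
```

```text
30.95 [ 0.48637227 -0.20769725  0.04339959] [-3.53223539  3.05570961  8.01677969]
```

View pics/d19.png

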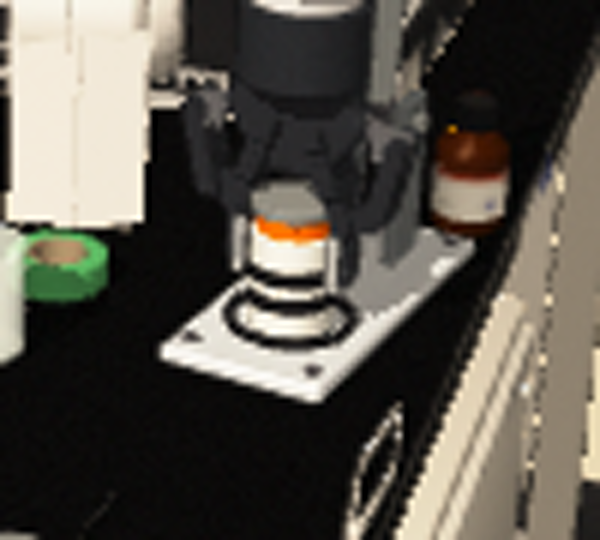

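>>> servo_tool --rows '[[0.6,[0,0,0],0],[0.6,[0,0,0],0],[0.6,[0,0,0],0],[0.8,[0,0,-20],0],[1,[0,0,-35],0]]'

```text
time: 31.5
tcp_pos: [0.4842, -0.2066, 0.0953]
tcp_rot: [[0.176, 0.984, -0.005], [0.984, -0.176, 0.004], [0.003, -0.006, -1.0]]
contact_force: [0.8, 0.6, 0.5]
width: 0.0854
```

>>> servo_tool --rows '[[1,[0,0,-50],0],[1,[0,0,-50],0],[1,[0,0,-50],0],[1,[0,0,-50],0],[1,[0,0,-50],0]]'

```text
time: 32.0
tcp_pos: [0.4858, -0.2077, 0.3494]
tcp_rot: [[0.176, 0.984, 0.0], [0.984, -0.176, -0.0], [-0.0, 0.0, -1.0]]
contact_force: [1.3, -0.1, 0.6]
width: 0.0855
```

>>> servo_tool --rows '[[1,[-20,0,-10],0],[1,[-40,0,0],0],[1,[-40,0,0],0],[1,[-24,0,0],0],[1,[0,0,0],0]]'

```text
time: 32.5
tcp_pos: [0.4634, -0.3324, 0.3567]
tcp_rot: [[0.18, 0.984, -0.001], [0.984, -0.18, 0.0], [0.0, -0.001, -1.0]]
contact_force: [-0.6, 0.2, -0.0]
width: 0.0856
```

Run:
```python
from h import *
w=cap('wrist','w20.png',None,1.5); o=robot.get_obs();print(o['time'],o['tcp_pos'],rel([.4618,-.3313,.279]))
```

```text
32.55 [ 0.46387643 -0.33093844  0.35677781] [-0.8 -1.9 77.8]
```

View pics/w20.png

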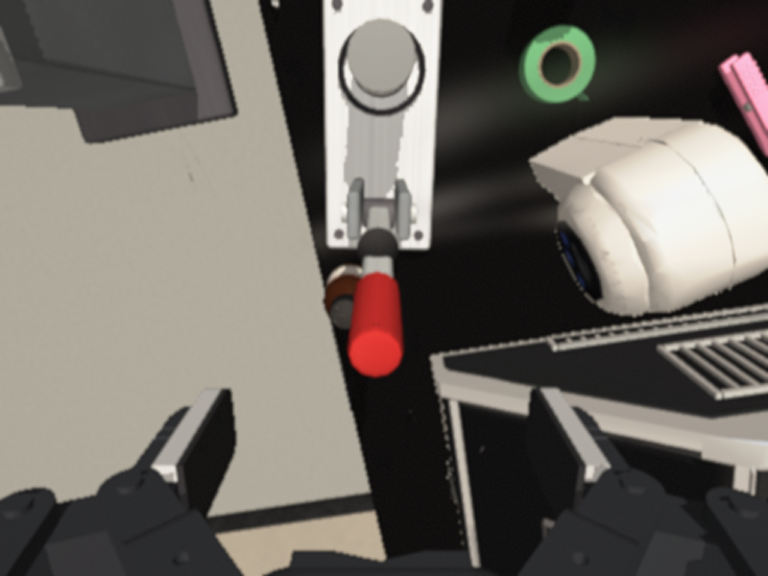

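>>> servo_tool --rows '[[1,[-1,-2.5,20],0],[1,[0,0,25],0],[1,[0,0,20],0],[1,[0,0,10],0],[1,[0,0,3],0]]'

```text
time: 33.05
tcp_pos: [0.4616, -0.3293, 0.2782]
tcp_rot: [[0.175, 0.985, -0.001], [0.985, -0.175, 0.002], [0.001, -0.002, -1.0]]
contact_force: [0.7, 0.0, -0.0]
width: 0.0855
```

>>> servo_tool --rows '[[-0.8,[0,0,0],0],[-0.8,[0,0,0],0],[-0.8,[0,0,0],0],[-0.8,[0,0,0],0],[-0.8,[0,0,0],0]]' --squeeze 40

```text
time: 33.55
tcp_pos: [0.4616, -0.3307, 0.2802]
tcp_rot: [[0.176, 0.984, 0.0], [0.984, -0.176, -0.001], [-0.001, 0.0, -1.0]]
contact_force: [-2.0, 0.1, 3.1]
width: 0.0211
```

>>> servo_tool --rows '[[-0.8,[26.5,0,0],0],[-0.8,[26.4,0,3],0],[-0.8,[25.6,0,7],0],[-0.8,[24.4,0,10],0],[-0.8,[22.7,0,13.5],0]]'

```text
time: 34.05
tcp_pos: [0.4862, -0.2081, 0.2479]
tcp_rot: [[0.177, 0.984, 0.008], [0.984, -0.176, -0.007], [-0.005, 0.009, -1.0]]
contact_force: [9.1, -7.4, -1.1]
width: 0.0212
```

>>> servo_tool --rows '[[-0.8,[20.6,0,16.6],0],[-0.8,[18.1,0,19.4],0],[-0.8,[15.2,0,21.7],0],[-0.8,[12,0,23.7],0],[-0.8,[0,0,0],0]]'

```text
time: 34.55
tcp_pos: [0.4998, -0.1416, 0.1656]
tcp_rot: [[0.176, 0.984, 0.012], [0.984, -0.176, -0.002], [0.0, 0.012, -1.0]]
contact_force: [11.8, 0.7, 4.5]
width: 0.0209
```

>>> servo_tool --rows '[[-0.8,[5,0,12],0],[-0.8,[4,0,12],0],[-0.8,[2.5,0,11],0],[-0.8,[0,0,0],0],[-0.8,[0,0,0],0]]'

```text
time: 35.05
tcp_pos: [0.5019, -0.1319, 0.1325]
tcp_rot: [[0.178, 0.984, 0.012], [0.984, -0.178, -0.003], [-0.001, 0.012, -1.0]]
contact_force: [9.3, 1.0, 3.1]
width: 0.0205
```

Run:
```python
from h import *
print(lev())
```

```text
(35.05, 's 0.1877 z 0.0435 R 0.1927 theta 1.430', array([9.3, 1. , 3.1]), 0.0205)
```

>>> servo_tool --rows '[[-0.8,[1,1.5,6],0],[-0.8,[0.5,0,6],0],[-0.8,[0.3,0,5],0],[-0.8,[0,0,5],0],[-0.8,[0,0,0],0]]'

```text
time: 35.55
tcp_pos: [0.5024, -0.1292, 0.1093]
tcp_rot: [[0.177, 0.984, 0.008], [0.984, -0.177, -0.001], [0.001, 0.008, -1.0]]
contact_force: [6.2, 4.3, 4.3]
width: 0.0211
```

>>> servo_tool --rows '[[-0.8,[-0.5,0,3],0],[-0.8,[0,0,3],0],[-0.8,[0,0,2],0],[-0.8,[0,0,2],0],[-0.8,[0,0,0],0]]'

```text
time: 36.05
tcp_pos: [0.5025, -0.1289, 0.0995]
tcp_rot: [[0.177, 0.984, 0.008], [0.984, -0.177, 0.001], [0.002, 0.008, -1.0]]
contact_force: [7.4, 8.2, 4.8]
width: 0.0211
```

Run:
```python
from h import *
print(lev())
```

```text
(36.05, 's 0.1908 z 0.0105 R 0.1910 theta 1.603', array([7.4, 8.2, 4.8]), 0.0211)
```

>>> servo_tool --rows '[[-0.8,[-0.5,0,1],0],[-0.8,[0,0,1],0],[-0.8,[0,0,1],0],[-0.8,[0,0,1],0],[-0.8,[0,0,0],0]]'

```text
time: 36.55
tcp_pos: [0.5024, -0.1291, 0.0955]
tcp_rot: [[0.177, 0.984, 0.008], [0.984, -0.177, 0.001], [0.003, 0.008, -1.0]]
contact_force: [8.2, 9.8, 4.3]
width: 0.021
```

Run:
```python
from h import *
print(lev())
```

```text
(36.55, 's 0.1905 z 0.0065 R 0.1906 theta 1.624', array([8.2, 9.8, 4.3]), 0.021)
```

>>> servo_tool --rows '[[-0.8,[-0.5,0,1],0],[-0.8,[0,0,1],0],[-0.8,[0,0,1],0],[-0.8,[0,0,1],0],[-0.8,[0,0,0],0]]'

```text
time: 37.05
tcp_pos: [0.5023, -0.1295, 0.0917]
tcp_rot: [[0.177, 0.984, 0.008], [0.984, -0.177, 0.002], [0.003, 0.008, -1.0]]
contact_force: [8.3, 9.8, 5.4]
width: 0.0206
```

Run:
```python
from h import *
print(lev())
```

```text
(37.05, 's 0.1901 z 0.0027 R 0.1901 theta 1.644', array([8.3, 9.8, 5.4]), 0.0206)
```

>>> servo_tool --rows '[[-0.8,[-1,1,1],0],[-0.8,[0,0,1],0],[-0.8,[0,0,1],0],[-0.8,[0,0,1],0],[-0.8,[0,0,0],0]]'

```text
time: 37.55
tcp_pos: [0.5022, -0.13, 0.087]
tcp_rot: [[0.176, 0.984, 0.006], [0.984, -0.176, 0.003], [0.004, 0.005, -1.0]]
contact_force: [6.1, 11.8, 6.1]
width: 0.0209
```

Run:
```python
from h import *
print(lev())
```

```text
(37.55, 's 0.1896 z -0.0020 R 0.1896 theta 1.668', array([ 6.1, 11.8,  6.1]), 0.0209)
```

>>> servo_tool --rows '[[-0.8,[-1,0,1],0],[-0.8,[0,0,1],0],[-0.8,[0,0,1],0],[-0.8,[0,0,1],0],[-0.8,[0,0,0],0]]'

```text
time: 38.05
tcp_pos: [0.5021, -0.1307, 0.083]
tcp_rot: [[0.176, 0.984, 0.006], [0.984, -0.176, 0.004], [0.005, 0.005, -1.0]]
contact_force: [6.6, 13.7, 5.0]
width: 0.0208
```

Run:
```python
from h import *
print(lev())
```

```text
(38.05, 's 0.1889 z -0.0060 R 0.1890 theta 1.690', array([ 6.6, 13.7,  5. ]), 0.0208)
```

>>> servo_tool --rows '[[-0.8,[2,0.5,1],0],[-0.8,[0,0,1],0],[-0.8,[0,0,1],0],[-0.8,[0,0,1],0],[-0.8,[0,0,0],0]]'

```text
time: 38.55
tcp_pos: [0.502, -0.1311, 0.0788]
tcp_rot: [[0.177, 0.984, 0.004], [0.984, -0.177, -0.001], [0.0, 0.004, -1.0]]
contact_force: [1.8, 3.1, 5.0]
width: 0.0209
```

Run:
```python
from h import *
print(lev())
```

```text
(38.55, 's 0.1885 z -0.0102 R 0.1887 theta 1.712', array([1.8, 3.1, 5. ]), 0.0209)
```

>>> servo_tool --rows '[[-0.8,[1,0,1],0],[-0.8,[0,0,1],0],[-0.8,[0,0,1],0],[-0.8,[0,0,1],0],[-0.8,[0,0,0],0]]'

```text
time: 39.05
tcp_pos: [0.502, -0.1312, 0.0753]
tcp_rot: [[0.177, 0.984, 0.003], [0.984, -0.177, -0.003], [-0.002, 0.003, -1.0]]
contact_force: [-2.3, -1.5, 8.5]
width: 0.0209
```

Run:
```python
from h import *
print(lev())
```

```text
(39.05, 's 0.1884 z -0.0137 R 0.1889 theta 1.731', array([-2.3, -1.5,  8.5]), 0.0209)
```

Force is starting to rise near the predicted home position (tool reading about 1.737). I press until firm.

>>> servo_tool --rows '[[-0.8,[0,0,1],0],[-0.8,[0,0,1],0],[-0.8,[0,0,0.5],0],[-0.8,[0,0,0],0],[-0.8,[0,0,0],0]]'

```text
time: 39.55
tcp_pos: [0.5021, -0.1312, 0.0744]
tcp_rot: [[0.177, 0.984, 0.002], [0.984, -0.177, -0.002], [-0.002, 0.002, -1.0]]
contact_force: [-7.5, 0.8, 19.7]
width: 0.0211
```

Run:
```python
from h import *
print(lev())
```

```text
(39.55, 's 0.1884 z -0.0146 R 0.1889 theta 1.736', array([-7.5,  0.8, 19.7]), 0.0211)
```

>>> servo_tool --rows '[[-0.8,[0,0,0],0],[-0.8,[0,0,0],0],[-0.8,[0,0,0],0],[-0.8,[0,0,-5],0],[-0.8,[0,0,-18],0]]'

```text
time: 40.05
tcp_pos: [0.5019, -0.1313, 0.0946]
tcp_rot: [[0.177, 0.984, 0.004], [0.984, -0.177, -0.002], [-0.002, 0.004, -1.0]]
contact_force: [3.5, -6.8, -0.7]
width: 0.021
```

>>> servo_tool --rows '[[-0.8,[-2,0,-23],0],[-0.8,[-4.7,0,-23],0],[-0.8,[-8.6,0,-25],0],[-0.8,[-12,0,-23.7],0],[-0.8,[-15.2,0,-21.7],0]]'

```text
time: 40.55
tcp_pos: [0.4934, -0.1727, 0.2113]
tcp_rot: [[0.176, 0.984, 0.002], [0.984, -0.176, -0.002], [-0.001, 0.002, -1.0]]
contact_force: [2.9, -8.3, -9.3]
width: 0.0205
```

Run:
```python
from h import *
print(lev())
s=cap('side','d22.png',(230,130,350,240),6)
```

```text
(40.55, 's 0.1460 z 0.1223 R 0.1905 theta 0.961', array([ 2.9, -8.3, -9.3]), 0.0205)
```

View pics/d22.png

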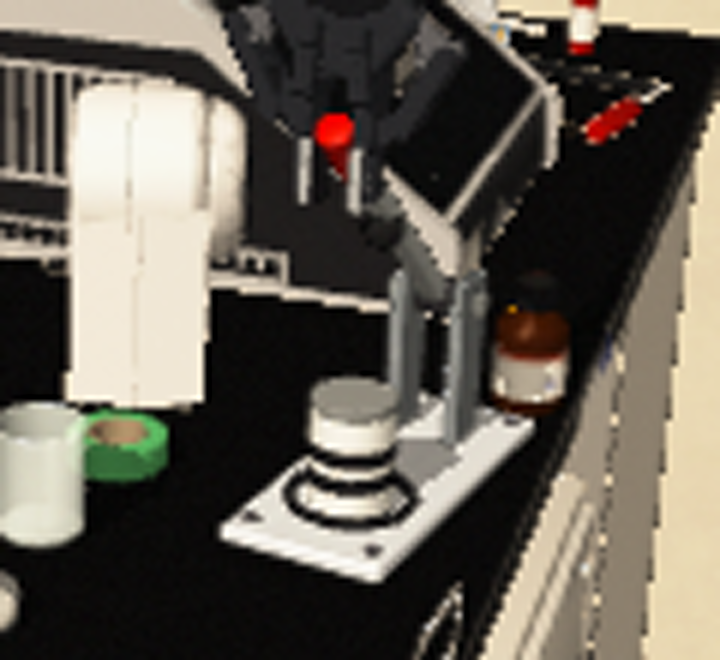

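Black's lid is fully home: no orange shows. It goes to the green mat. Lever goes back up.

>>> servo_tool --rows '[[-0.8,[-18.1,0,-16],0],[-0.8,[-20.6,0,-15],0],[-0.8,[-22.7,0,-12.5],0],[-0.8,[-24.4,-1,-10.3],0],[-0.8,[-25.6,-0.5,-6.9],0]]'

```text
time: 41.1
tcp_pos: [0.4714, -0.281, 0.2717]
tcp_rot: [[0.176, 0.984, -0.001], [0.984, -0.176, 0.003], [0.002, -0.002, -1.0]]
contact_force: [-0.6, 2.9, -2.0]
width: 0.0203
```

>>> servo_tool --rows '[[-0.8,[-26,0,-2],0],[-0.8,[-22,0,0],0],[-0.8,[-2,0,0],0],[-0.8,[0,0,0],0],[-0.8,[0,0,0],0]]'

```text
time: 41.6
tcp_pos: [0.4643, -0.3206, 0.2741]
tcp_rot: [[0.173, 0.985, -0.001], [0.985, -0.173, 0.024], [0.024, -0.005, -1.0]]
contact_force: [-2.2, 39.4, 17.8]
width: 0.0085
```

Run:
```python
from h import *
print(lev(),robot.get_obs()['tcp_pos'])
```

```text
(41.6, 's -0.0046 z 0.1851 R 0.1852 theta 0.062', array([-2.2, 39.4, 17.8]), 0.0085) [ 0.46426624 -0.32058284  0.27409463]
```

>>> servo_tool --rows '[[0.2,[6,0,0],0],[0.6,[5,0,0],0],[1,[0,0,0],0],[1,[0,0,0],0],[1,[0,0,0],0]]'

```text
time: 42.1
tcp_pos: [0.4651, -0.3202, 0.2731]
tcp_rot: [[0.177, 0.984, 0.0], [0.984, -0.177, -0.0], [-0.0, 0.0, -1.0]]
contact_force: [0.1, 0.1, 0.2]
width: 0.0796
```

Run:
```python
from h import *
print(lev(),robot.get_obs()['tcp_pos'])
s=cap('side','d23.png',(200,50,350,220),3.5);w=cap('wrist','w23.png')
```

```text
(42.1, 's -0.0041 z 0.1841 R 0.1842 theta 0.065', array([0.1, 0.1, 0.2]), 0.0796) [ 0.4650531  -0.32017239  0.27311009]
```

View pics/d23.png

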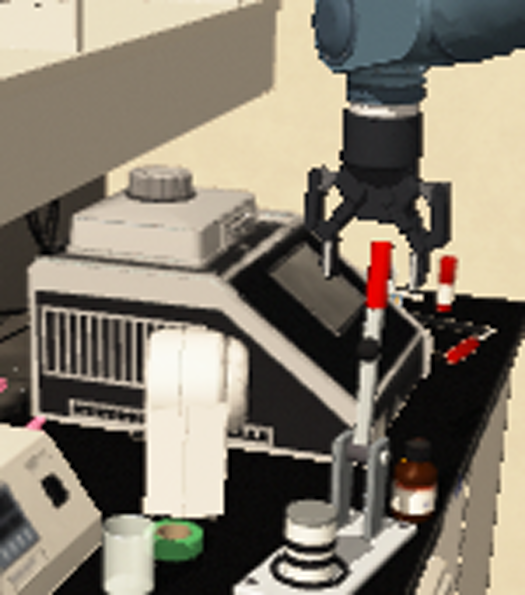

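View pics/w23.png

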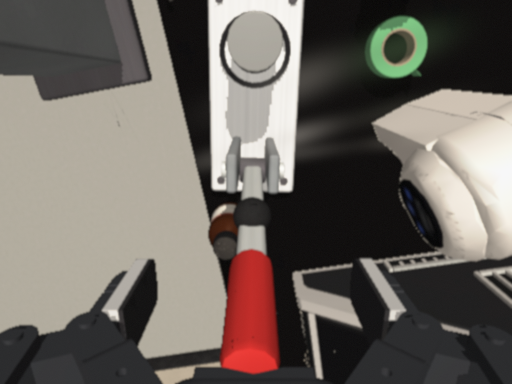

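>>> servo_tool --rows '[[1,[0,0,-20],0],[1,[0,0,-35],0],[1,[0,0,-30],0],[0.8,[30,1,0],0],[0.7,[45,0,0],0]]'

```text
time: 42.7
tcp_pos: [0.4795, -0.2472, 0.3593]
tcp_rot: [[0.18, 0.984, 0.002], [0.984, -0.18, -0.002], [-0.001, 0.002, -1.0]]
contact_force: [0.3, 0.7, 0.4]
width: 0.0727
```

>>> servo_tool --rows '[[0.6,[39,0,0],0],[0.6,[0,0,40],0],[0.6,[0,0,40],0],[0.6,[0,0,0],0],[0.6,[0,0,0],0]]'

```text
time: 43.2
tcp_pos: [0.4862, -0.2078, 0.2784]
tcp_rot: [[0.177, 0.984, -0.001], [0.984, -0.177, 0.0], [0.0, -0.001, -1.0]]
contact_force: [0.5, 0.1, 0.9]
width: 0.0683
```

Run:
```python
from h import *
w=cap('wrist','w24.png',None,1.5); o=robot.get_obs();print(o['time'],o['tcp_pos'],rel([.486,-.208,.043]),o['width'])
```

```text
43.25 [ 0.48692311 -0.20836153  0.28008365] [  0.5  -1.5 237.1] 0.06864973185573452
```

View pics/w24.png

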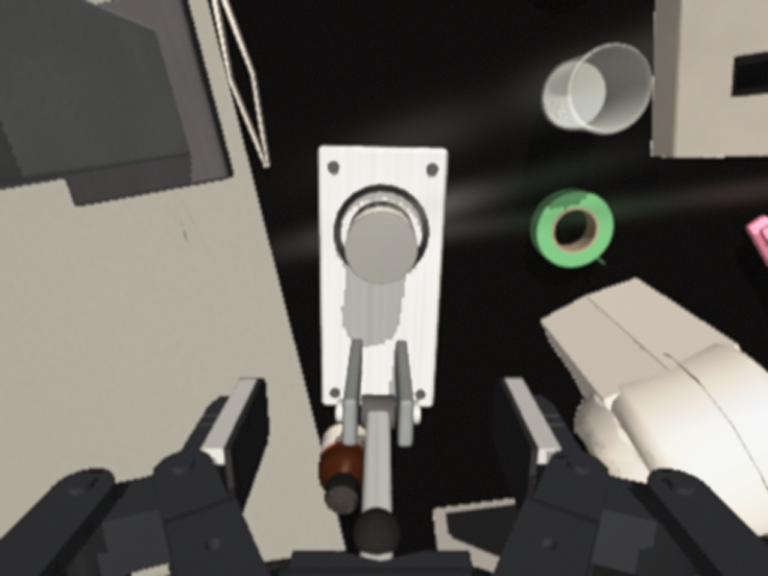

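>>> servo_tool --rows '[[0.6,[1,-1.5,40],0],[0.6,[0,0,45],0],[0.6,[0,0,45],0],[0.6,[0,0,40],0],[0.6,[0,0,28],0]]'

```text
time: 43.75
tcp_pos: [0.4858, -0.2073, 0.08]
tcp_rot: [[0.177, 0.984, 0.001], [0.984, -0.177, -0.001], [-0.001, 0.002, -1.0]]
contact_force: [0.0, 0.2, 0.2]
width: 0.0683
```

>>> servo_tool --rows '[[0.6,[0,0,20],0],[0.6,[0,0,12],0],[0.6,[0,0,6],0],[0.6,[0,0,0],0],[0.6,[0,0,0],0]]'

```text
time: 44.25
tcp_pos: [0.4861, -0.2071, 0.0436]
tcp_rot: [[0.176, 0.984, 0.002], [0.984, -0.176, -0.002], [-0.001, 0.003, -1.0]]
contact_force: [0.5, 0.2, 0.1]
width: 0.0685
```

>>> servo_tool --rows '[[-0.2,[0,0,0],0],[-0.2,[0,0,0],0],[-0.2,[0,0,0],0],[-0.2,[0,0,0],0],[-0.2,[0,0,0],0]]' --squeeze 30

```text
time: 44.75
tcp_pos: [0.4858, -0.2068, 0.0434]
tcp_rot: [[0.176, 0.984, 0.002], [0.984, -0.176, -0.001], [-0.001, 0.002, -1.0]]
contact_force: [-0.2, 0.5, 6.1]
width: 0.0494
```

>>> servo_tool --rows '[[-0.2,[0,0,0],0],[-0.2,[0,0,-10],0],[-0.2,[0,0,-25],0],[-0.2,[0,0,-35],0],[-0.2,[0,0,-35],0]]'

```text
time: 45.25
tcp_pos: [0.4841, -0.2056, 0.1477]
tcp_rot: [[0.176, 0.984, -0.002], [0.984, -0.176, 0.001], [0.001, -0.002, -1.0]]
contact_force: [0.8, -0.3, -1.6]
width: 0.0493
```

Run:
```python
from h import *
o=robot.get_obs();print(o['time'],o['tcp_pos'],o['width'],o['contact_force'])
print(rel([.455,.326,.155])); s=cap('side','d25.png',(170,50,350,340),2)
```

```text
45.25 [ 0.48409604 -0.20560484  0.14771503] 0.0492717109122097 [ 0.79516002 -0.30266628 -1.6486967 ]
[ 518.2 -122.3   -6.6]
```

View pics/d25.png

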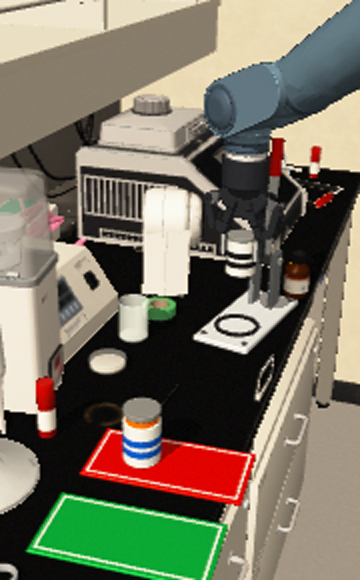

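>>> servo_tool --rows '[[-0.2,[30,-7,-10],0],[-0.2,[45,-11,0],0],[-0.2,[45,-11,0],0],[-0.2,[45,-11,0],0],[-0.2,[45,-11,0],0]]'

```text
time: 45.8
tcp_pos: [0.4709, 0.0112, 0.1571]
tcp_rot: [[0.177, 0.984, 0.0], [0.984, -0.177, 0.0], [0.0, 0.0, -1.0]]
contact_force: [1.5, 0.4, -2.3]
width: 0.0493
```

>>> servo_tool --rows '[[-0.2,[45,-11,0],0],[-0.2,[45,-11,0],0],[-0.2,[45,-11,0],0],[-0.2,[45,-11,0],0],[-0.2,[45,-11,0],0]]'

```text
time: 46.3
tcp_pos: [0.4563, 0.2425, 0.1571]
tcp_rot: [[0.176, 0.984, -0.0], [0.984, -0.176, -0.0], [-0.0, -0.0, -1.0]]
contact_force: [1.4, -0.3, -2.1]
width: 0.0492
```

>>> servo_tool --rows '[[-0.2,[45,-10,0],0],[-0.2,[28,-6,0],0],[-0.2,[10,0,0],0],[-0.2,[0,0,0],0],[-0.2,[0,0,0],0]]'

```text
time: 46.8
tcp_pos: [0.4559, 0.3242, 0.1568]
tcp_rot: [[0.177, 0.984, -0.001], [0.984, -0.177, -0.001], [-0.001, -0.001, -1.0]]
contact_force: [0.6, -0.0, -1.8]
width: 0.0495
```

Run:
```python
from h import *
o=robot.get_obs();print(o['time'],o['tcp_pos'],o['width'],rel([.46,.326,.0374]))
w=cap('wrist','w26.png'); s=cap('side','d26.png',(150,150,330,370),2.7)
```

```text
46.8 [0.45592552 0.32422083 0.15675337] 0.04954448144686062 [  2.6   3.8 119.3]
```

View pics/w26.png

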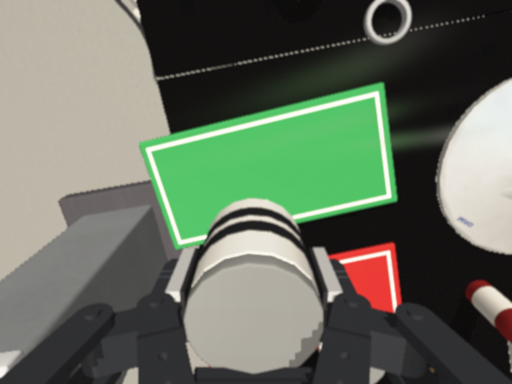

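View pics/d26.png

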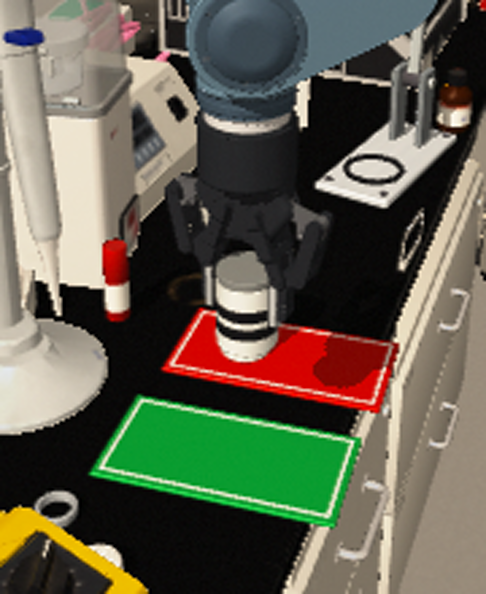

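Run:
```python
from h import *
w=cap('wrist'); P=np.array([onz(w,p,.005) for p in [(140,142),(384,83),(397,200),(176,248)]]);print(P.round(3),P.mean(0),np.linalg.norm(np.roll(P,1,0)-P,axis=1).round(3))
s=cap('side'); Q=np.array([onz(s,(150+x/2.7,150+y/2.7),.005) for x,y in [(139,397),(361,438),(331,525),(91,473)]]);print(Q.mean(0))
```

```text
[[0.366 0.372 0.005]
 [0.574 0.383 0.005]
 [0.58  0.28  0.005]
 [0.372 0.268 0.005]] [0.47286587 0.32575438 0.005     ] [0.103 0.208 0.103 0.208]
[0.47034887 0.32893803 0.005     ]
```

Green mat centre (0.472, 0.326) from three cameras, size as given. Lowering there.

>>> servo_tool --rows '[[-0.2,[2,8,30],0],[-0.2,[0,0,35],0],[-0.2,[0,0,30],0],[-0.2,[0,0,15],0],[-0.2,[0,0,5],0]]'

```text
time: 47.5
tcp_pos: [0.4634, 0.3248, 0.0404]
tcp_rot: [[0.177, 0.984, -0.003], [0.984, -0.177, -0.001], [-0.002, -0.003, -1.0]]
contact_force: [0.0, 1.0, -2.1]
width: 0.049
```

>>> servo_tool --rows '[[-0.2,[0,0,2],0],[-0.2,[0,0,1],0],[-0.2,[0,0,1],0],[-0.2,[0,0,0],0],[-0.2,[0,0,0],0]]'

```text
time: 48.0
tcp_pos: [0.4647, 0.3259, 0.0387]
tcp_rot: [[0.176, 0.984, 0.001], [0.984, -0.176, 0.001], [0.001, 0.001, -1.0]]
contact_force: [0.3, 0.6, -2.4]
width: 0.0492
```

>>> servo_tool --rows '[[-0.2,[0,0,1],0],[-0.2,[0,0,0.7],0],[-0.2,[0,0,0.7],0],[-0.2,[0,0,0],0],[-0.2,[0,0,0],0]]'

```text
time: 48.5
tcp_pos: [0.4644, 0.3258, 0.0364]
tcp_rot: [[0.176, 0.984, -0.0], [0.984, -0.176, -0.0], [-0.0, -0.0, -1.0]]
contact_force: [-2.0, -1.5, 5.3]
width: 0.0494
```

>>> servo_tool --rows '[[0.6,[0,0,0],0],[0.6,[0,0,0],0],[0.6,[0,0,0],0],[0.6,[0,0,-30],0],[0.6,[0,0,-45],0]]'

```text
time: 49.0
tcp_pos: [0.462, 0.3246, 0.1083]
tcp_rot: [[0.176, 0.984, -0.007], [0.984, -0.176, -0.003], [-0.004, -0.006, -1.0]]
contact_force: [1.4, -0.7, 0.8]
width: 0.0681
```

>>> servo_tool --rows '[[0.6,[0,0,-45],0],[0.6,[0,0,-45],0],[0.6,[-40,0,-30],0],[0.6,[-40,0,0],0],[0.6,[-40,0,0],0]]'

```text
time: 49.5
tcp_pos: [0.4434, 0.2067, 0.2322]
tcp_rot: [[0.175, 0.985, 0.003], [0.985, -0.175, 0.001], [0.001, 0.003, -1.0]]
contact_force: [-0.6, -0.6, -0.0]
width: 0.0683
```

>>> servo_tool --rows '[[0.6,[-40,0,0],0],[0.6,[-10,0,0],0],[0.6,[0,0,0],0],[0.6,[0,0,0],0],[0.6,[0,0,0],0]]'

```text
time: 50.0
tcp_pos: [0.4345, 0.1593, 0.2307]
tcp_rot: [[0.175, 0.985, -0.0], [0.985, -0.175, 0.0], [0.0, -0.0, -1.0]]
contact_force: [-0.4, -0.3, -0.4]
width: 0.0685
```

Run:
```python
from h import *
o=robot.get_obs();print(o['time'],o['tcp_pos'],o['width'],o['contact_force'])
w=cap('wrist','w27.png',None,1.5); s=cap('side','d27.png',None,1.5); a=cap('scene','s27.png',None,1.5)
```

```text
50.0 [0.43454979 0.15933507 0.2306596 ] 0.06849822486065349 [-0.40881238 -0.28854726 -0.41315611]
```

View pics/w27.png

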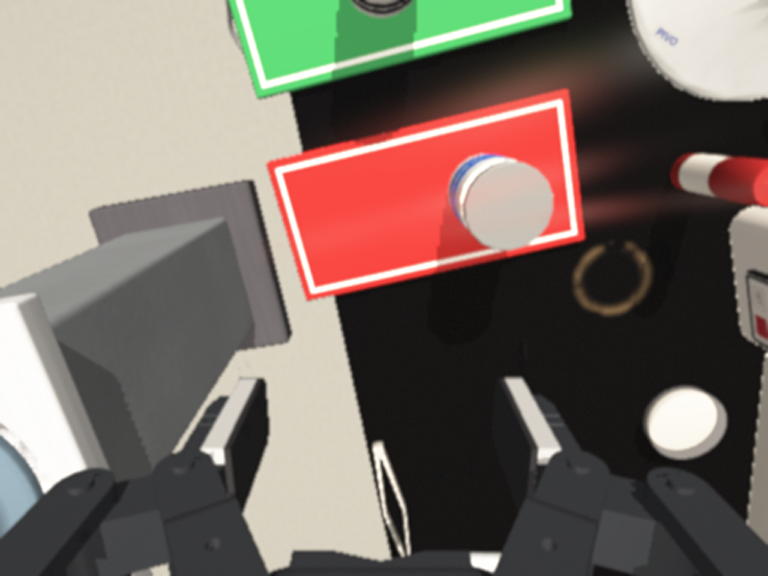

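View pics/d27.png

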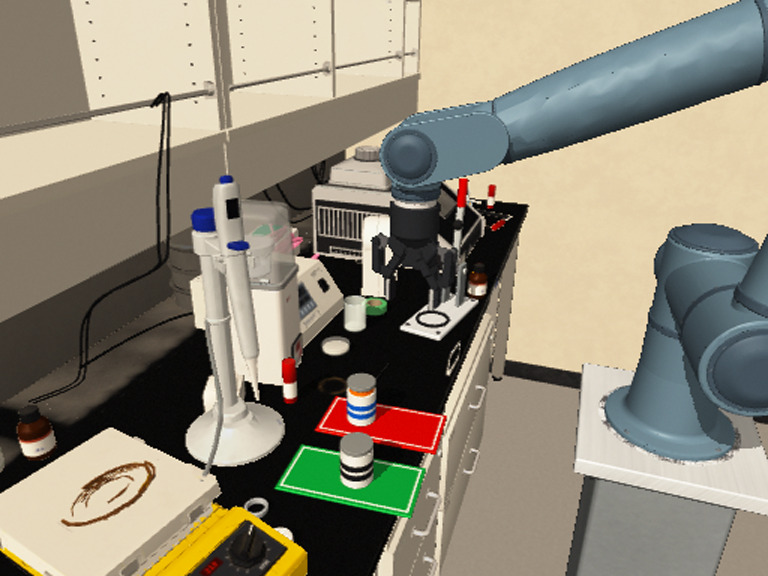

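View pics/s27.png

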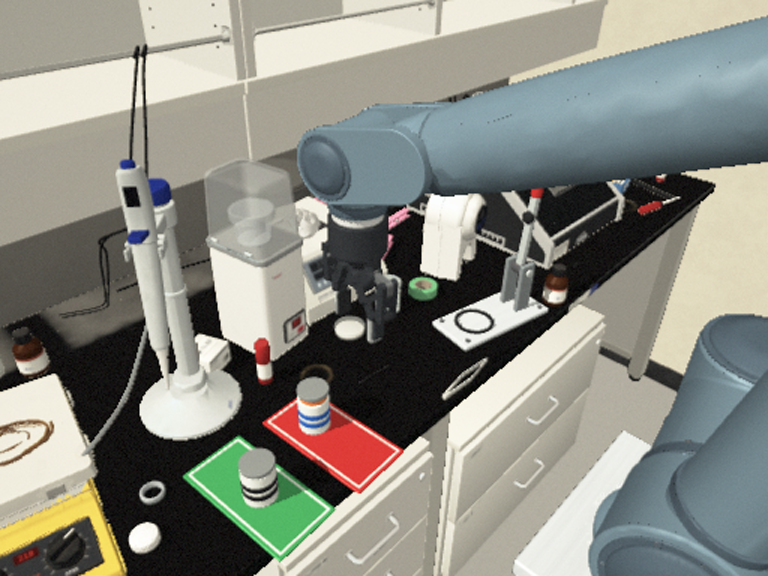

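Run:
```python
from h import *
w=cap('wrist'); print('blue',onz(w,(509/1.5,203/1.5),.083)); P=np.array([onz(w,np.array(p)/1.5,.005) for p in [(268,163),(568,90),(583,239),(309,299)]]);print('red',P.mean(0))
s=cap('side'); print('black lid side',onz(s,(356/1.5,441/1.5),.073))
```

```text
blue [0.51141696 0.18367507 0.083     ]
red [0.47350132 0.17969545 0.005     ]
black lid side [0.46536025 0.32418085 0.073     ]
```

Blue sits at about (+38, +5) mm and black at about (−8, −1) mm from their mat centres, both well inside the lines. The lever is up and the gripper is clear, so I'm handing in.

Run:
```python
from station import robot
print(robot.finish_job())
```

```text
the job is handed in; nothing more can be done
None
```

I tested the two canisters on the bench, blue then black, and handed the job in at about 50 s. Yellow was missing: it showed in none of the three cameras.

| Canister | Lever angle at firm (tool reading) | Force at the tool | Lid | Placed on |
|---|---|---|---|---|
| Blue | 1.647 rad | about 19 N | blocked, orange neck still showing | red mat, about (+38, +5) mm from centre |
| Black | 1.736 rad | about 20 N | fully home, no orange showing | green mat, about (−8, −1) mm from centre |

**Last checks:** in the final pictures both canisters stand upright inside the white lines. The lever is back up, the beaker, tape roll and forceps look untouched, and the gripper is clear.

**What disagreed or went wrong:**
- **Lever angle:** the absolute angle worked out from the tool read about 0.08 rad too high, because the handle sat higher in the pads than I assumed. For blue it would have suggested a lid fully home. I judged blue from the side picture instead, where its lid had dropped only 2–3 mm. The 0.09 rad difference between the two canisters fits one blocked and one home.
- **Handle slip:** while I was returning the lever after black, the fingers slipped off the handle with about 43 N at the wrist. The lever still came to rest upright.
- **Camera agreement:** the cameras differed by 3–6 mm on the nest and canister positions, which was within the play available.

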